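Stopper the spice jar among the tins

TASK

The wooden stopper lies on its side on the worktop: stand it on its small end on the worktop and let go, then take it again by its knob and seat its tapered plug in the open glass jar that stands among the tall tins. Press it home with a push of about 10 N, so that it sits straight and centred in the collar, and let go. The jar and the tins must stay standing where they are, and the push on the glass must never be hard.

Things in the scene. Friction and masses are not known exactly. Their poses are not given: they have to be found in the camera images.
- stopper_mid (a point): Wooden stopper, 92 mm long, 70 to 130 g. Along its own z (foot to knob): round tapered plug 44 mm long, diameter 32 mm at the flat foot, 52 mm at the cap; square cap 54 x 54 mm, 16 mm thick, sides square to its x and y; round knob, diameter 24 mm, 32 mm long. This point: on the axis, 46 mm from the foot (half-way up; the cap's centre is 6 mm nearer the knob).
- jar_mouth (a point): Mouth centre, at rim height, z up, of the loose open glass jar (0.7 kg, 74 mm wide, 80 mm tall). In the mouth a steel collar tapered like the plug, 49 mm wide inside at the rim, narrowing downwards for 30 mm. Fully seated, the stopper's foot is 38 mm below the rim, its half-way point 8 mm above this point, the cap 6 mm clear of the rim.
- tray: Fixed beech tray 240 x 240 mm, walls 26 mm high, floor 12 mm above the worktop; origin at the centre of its underside, x and y along its sides. The jar stands near its centre, a tin on each diagonal.
- tin0_mid (a point): Round aluminium spice tin with screw lid, loose, 0.3 kg, diameter 61 mm, 140 mm tall; this point is its centre, half-way up. It stands about 82 mm from the jar's axis and rises 60 mm above the jar's rim: only a gripper coming straight down fits between the tins.
- tin1_mid (a point): Round aluminium spice tin with screw lid, loose, 0.3 kg, diameter 61 mm, 140 mm tall; this point is its centre, half-way up. It stands about 82 mm from the jar's axis and rises 60 mm above the jar's rim: only a gripper coming straight down fits between the tins.
- tin2_mid (a point): Round aluminium spice tin with screw lid, loose, 0.3 kg, diameter 61 mm, 140 mm tall; this point is its centre, half-way up. It stands about 82 mm from the jar's axis and rises 60 mm above the jar's rim: only a gripper coming straight down fits between the tins.
- tin3_mid (a point): Round aluminium spice tin with screw lid, loose, 0.3 kg, diameter 61 mm, 140 mm tall; this point is its centre, half-way up. It stands about 82 mm from the jar's axis and rises 60 mm above the jar's rim: only a gripper coming straight down fits between the tins.
- jar: The same glass jar, origin at the centre of its underside.
- stopper: The same stopper, origin at the centre of its foot, same axes. At the start it lies on the foot's edge and one edge of the cap, z pointing to the robot's left (within 50 degrees of +y), 14 degrees above level. Standing on its foot it falls over if it leans more than about 18 degrees.
There are look-alikes about, which are no part of the job. Of the things that look like the stopper, take the one that is nearest to the robot's base at the start.

How it is judged:
By the outcome, as a careful person would: the job done as asked, in the order asked, and still so for the second after the job is handed in, with the robot touching nothing.
It also fails if it takes over 67 s, if anything falls off the work surface, if the arm or the gripper's body presses on something with over 40 N, if the wrist force passes 120 N, or if a joint passes its speed limit or range.

ROBOT

A 6-joint arm with a two-finger parallel gripper is mounted at the origin on the work surface. World frame = base frame: x ahead of the robot, y to its left, z up, the work surface at z = 0. Lengths are in m, angles in rad, forces in N, time in s.
With the tool pointing down it reaches from about 0.35 to 0.8 m from the base axis. Payload 7.3 kg.
Tool frame: the origin (TCP) lies on the centre line of the jaws, within the pads' length; the fingertips stand 25 mm ahead of it and the grasp point (between the pads) lies 6 mm ahead of it; z points along the fingers, y is the direction in which the jaws open and shut (so a half turn about z gives the same grasp; the last joint's range is limited). The gripper opens to 85 mm and grips with 20 to 120 N. Pads are 22 mm wide; open, the fingers measure 114 mm over their backs; the gripper's body (76 mm by 85 mm) begins 54 mm behind the grasp point. The pads swing forward as they close: fully open they stand 13 mm farther back than shut.
Start: joints at [1.184, 0.342, 1.524, -0, 1.275, -0.146], TCP at [0.125, 0.51, 0.256] pointing down, gripper open.
Joint ranges: [-2.53, 2.53], [-0.77, 2.02], [0.04, 2.7], [-1, 4.14], [0.28, 2.66], [-3.11, 3.11]. Speed limits (rad/s): [2.57, 2.57, 3.14, 3.14, 3.14, 3.14].

INTERFACE

Orientations are given as a unit quaternion [x, y, z, w].
In Python, from cell import arm gives the robot as it stands.
- The arm moves only by the tool carry_out, never from a script. Its argument "commands" is a list of rows, each an object with "claw": the opening, from 0 (shut) to 1 (fully open); "dp": the shift along the tool's x, y, z in mm, a list of three; "twist": the turn about the tool's z in degrees. A call has 1 to 5 rows; each row is the pose to reach, as a shift and turn from the pose commanded when the call began, along the tool's axes at that moment; what a row does not reach only later rows make up. A row lasts 1/8 s, in which the tool goes at most 62.5 mm and 10.7 degrees, less where a joint would pass 70% of its speed; a pose out of reach is approached as far as the arm can. A call with a gripper value outside its range is refused whole. The fingers move at their own pace and stop on an object; the grip force is fixed at half the most. Time passes only in rows, so rows that repeat a pose let the fingers close. It gives the time, the measured TCP pose, the force and the opening at its end, in the units of the state.
- arm.read_state(): the state, without advancing time (a new reading comes with each control period).
- arm.grab_frame(name): name is "side" or "top"; returns the picture (420x560x3 uint8, red, green, blue); there is no depth.
- arm.camera_model(name): a dict with "fx", "fy", "cx", "cy" (pixels), "camera_from_world" (4x4, takes a point from world to camera coordinates). Camera axes: x right, y up, looking along -z (the intrinsics and any distortion apply to the point x, -y, -z); pixel columns grow to the right and rows downward; lengths in m; the calibration is good to about 2 mm. A picture is of the moment at which its call begins. camera_model takes no time and is no camera call.
- arm.sign_off(): hands the job in, once; it reports no verdict.
The state is a dict: "clock": time; "qpos": joint angles; "qd": joint speeds; "tau": joint torques, N m; "ee_pos": TCP position; "orientation": TCP orientation; "wrist_force": force on the tool from outside, world axes, zero at the start; "moment": the same for the moment, N m; "width": opening from 0.0 (shut) to 1.0 (fully open).
Only numpy, scipy, OpenCV 4.12 (cv2) and the standard library are available. Lean on these libraries where they do the work, as an engineer would, in place of code of your own. Each camera call takes 0.05 s, during which the arm holds its last target.

## Working session

There is one attempt and no reset: what is moved stays moved. The work goes in short steps, Python scripts to look and compute and a tool call to move; the robot and the scene stay as the last step left them, time stands still between calls to the robot, and variables do not carry over. Pictures are saved under pics/ and viewed, and the job is handed in when it is done.

Besides the shell and the picture viewer there is one more tool, called as name(argument=value, ...), one argument or row to a line, values as JSON. carry_out: Moves the arm, as the interface text tells. Its arguments: {"type":"object","properties":{"commands":{"type":"array"}},"required":["commands"]}

```bash
ls; mkdir -p pics
python3 - <<'E'
from cell import arm
import cv2
print(arm.read_state())
for n in("side","top"):
    cv2.imwrite(f"pics/{n}0.png",arm.grab_frame(n)[:,:,::-1]); print(arm.camera_model(n))
E
```

```text
pics
{'clock': 0.0, 'qpos': array([ 1.18398715e+00,  3.42745453e-01,  1.52504661e+00,  1.95344622e-05,
        1.27539005e+00, -1.45998097e-01]), 'qd': array([ 0.00151288,  0.00017343, -0.00100591, -0.00076098, -0.00116692,
        0.00077005]), 'tau': array([ 4.90595357e-04, -4.33682799e+01, -2.46008205e+01, -1.36745566e-04,
        7.79443304e-03,  9.56576343e-06]), 'ee_pos': array([0.12503798, 0.50951028, 0.2556038 ]), 'orientation': array([ 1.20117612e-01,  9.92759350e-01, -7.64232220e-04, -2.18234924e-04]), 'wrist_force': array([ 0.1965141 ,  0.39530625, -0.22036459]), 'moment': array([-0.03579999,  0.03219734,  0.04287809]), 'width': 1.001320577953324}
{'fx': 477.57624362229427, 'fy': 477.57624362229427, 'cx': 278.67515631580227, 'cy': 217.78023311775027, 'camera_from_world': array([[-0.98927886, -0.14536485,  0.01401383,  0.64244189],
       [ 0.08768376, -0.51449815,  0.85299661, -0.15973402],
       [-0.11678564,  0.8450803 ,  0.52172828, -1.01712597],
       [ 0.        ,  0.        ,  0.        ,  1.        ]])}
{'fx': 471.8274324760314, 'fy': 471.8274324760314, 'cx': 279.710231922862, 'cy': 205.7328921955762, 'camera_from_world': array([[ 0.13717026, -0.9905385 ,  0.00421781, -0.08510492],
       [ 0.96737586,  0.13487587,  0.2144585 , -0.63570464],
       [-0.21299828, -0.02533712,  0.976724  , -1.10936387],
       [ 0.        ,  0.        ,  0.        ,  1.        ]])}
```

View pics/side0.png

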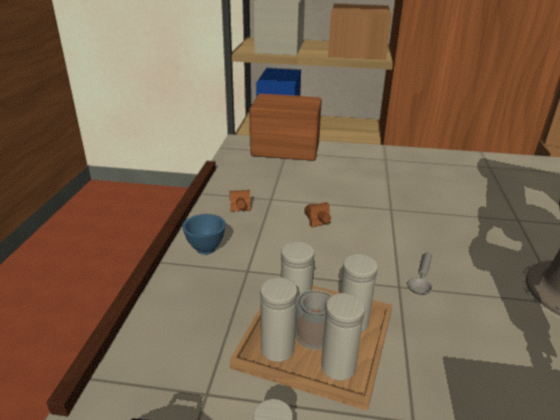

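View pics/top0.png

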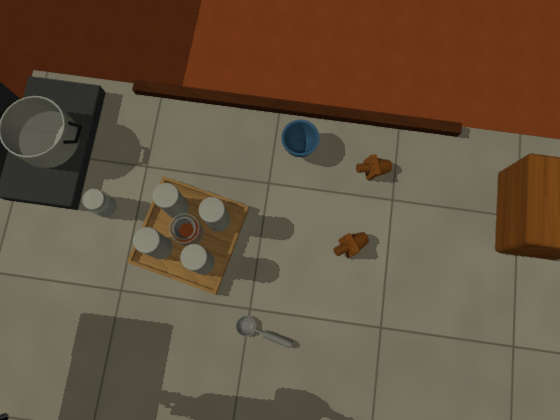

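```bash
cat > h.py <<'E'
import numpy as np,cv2
from cell import arm
from scipy.optimize import least_squares
from scipy.spatial.transform import Rotation as R
CM={n:arm.camera_model(n) for n in("side","top")}
def proj(n,P):
    m=CM[n];P=np.atleast_2d(P);c=P@m["camera_from_world"][:3,:3].T+m["camera_from_world"][:3,3]
    x,y,z=c[:,0],-c[:,1],-c[:,2]
    return np.stack([m["fx"]*x/z+m["cx"],m["fy"]*y/z+m["cy"]],1)
def back(n,uv,z):
    m=CM[n];T=m["camera_from_world"];Rm=T[:3,:3];o=-Rm.T@T[:3,3]
    d=Rm.T@np.array([(uv[0]-m["cx"])/m["fx"],-(uv[1]-m["cy"])/m["fy"],-1])
    return o+d*(z-o[2])/d[2]
def crop(img,x0,y0,w,h,s,name):
    cv2.imwrite(name,cv2.resize(img[y0:y0+h,x0:x0+w,::-1],None,fx=s,fy=s,interpolation=cv2.INTER_CUBIC))
E
python3 - <<'E'
from h import *
print([k for k in CM['top']])
print(proj("top",[[0,0,0],[.125,.51,.256]]),proj("side",[[0,0,0],[.125,.51,.256]]))
t=cv2.imread("pics/top0.png")[:,:,::-1];s=cv2.imread("pics/side0.png")[:,:,::-1]
crop(t,320,215,70,50,10,"pics/t_st.png")
crop(s,285,190,70,50,10,"pics/s_st.png")
crop(t,120,170,140,130,4.5,"pics/t_tr.png")
crop(s,225,230,180,175,3.4,"pics/s_tr.png")
print(back("top",(352,243),.02),back("side",(319,214),.02),back("top",(375,167),.02))
E
```

```text
['fx', 'fy', 'cx', 'cy', 'camera_from_world']
[[243.51395891 476.10665894]
 [-20.5676407  411.0232124 ]] [[580.32410959 292.78094857]
 [736.89231971 414.87502562]]
[ 0.58084165 -0.19235002  0.02      ] [ 0.57292417 -0.19876763  0.02      ] [ 0.79129088 -0.23162494  0.02      ]
```

View pics/t_st.png

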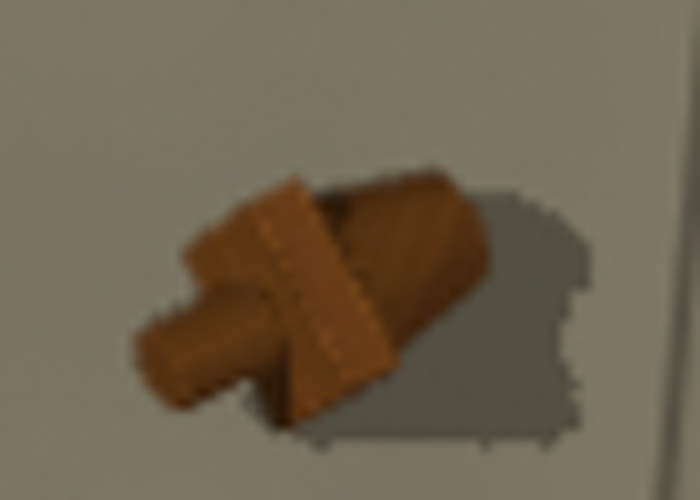

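View pics/s_st.png

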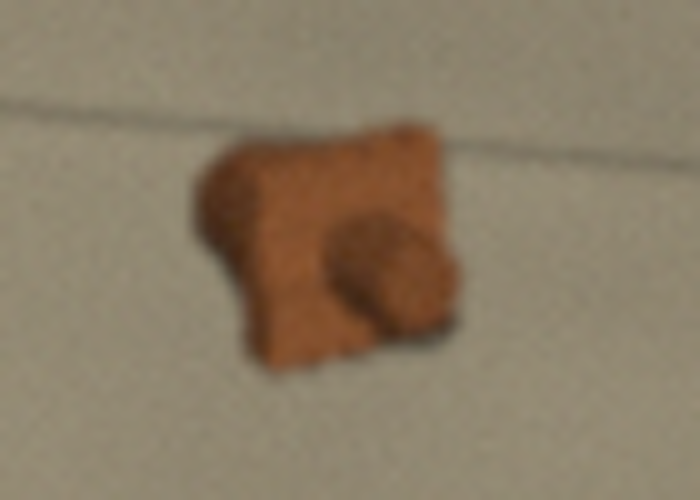

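View pics/t_tr.png

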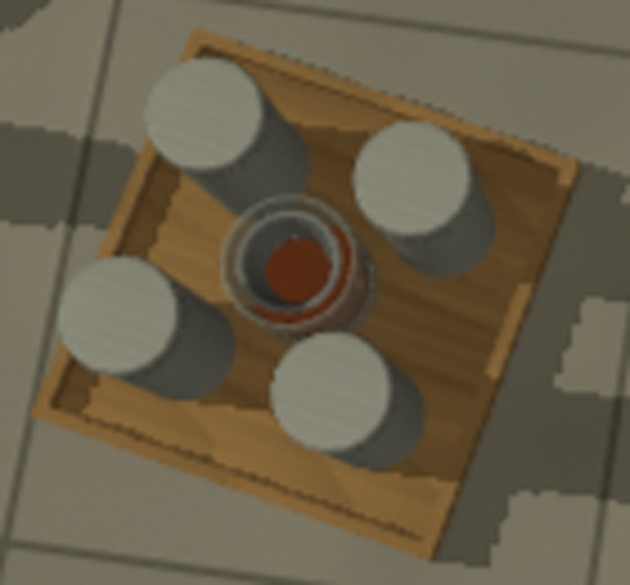

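View pics/s_tr.png

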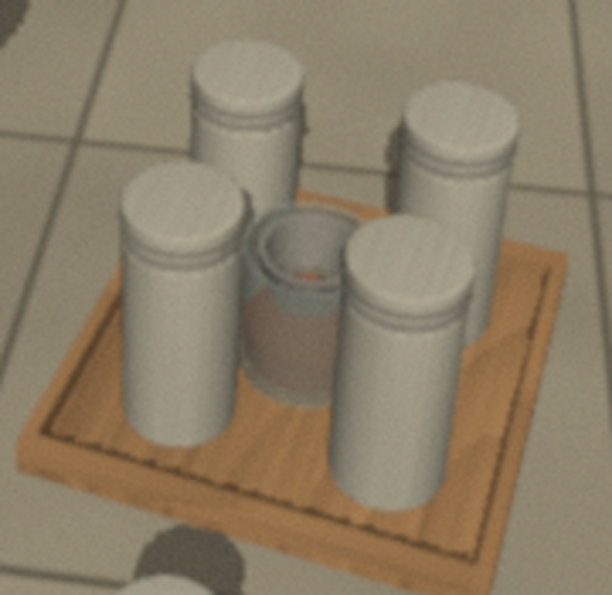

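```bash
cat > fit.py <<'E'
from h import *
from scipy.optimize import minimize
a=np.linspace(0,2*np.pi,40,endpoint=False);C=np.stack([np.cos(a),np.sin(a),0*a],1)
def ring(r,z): return C*[r,r,1]+[0,0,z]
sq=np.array([[x,y,z] for x in(-27,27) for y in(-27,27) for z in(44,60)])
PARTS=[np.vstack([ring(16,0),ring(26,44)])/1e3, sq/1e3, np.vstack([ring(12,60),ring(12,92)])/1e3]
K=4
def render(n,Rm,t,x0,y0,w,h):
    m=np.zeros((h*K,w*K),np.uint8)
    for P in PARTS:
        uv=(proj(n,P@Rm.T+t)-[x0,y0]+.5)*K-.5
        cv2.fillConvexPoly(m,cv2.convexHull(np.round(uv*16).astype(np.int32)),1,shift=4)
    return cv2.resize(m.astype(np.float32),(w,h),interpolation=cv2.INTER_AREA)
def omask(img):
    r,g,b=[img[:,:,i].astype(float) for i in range(3)]
    f=(r-b)/(r+g+b+1)
    return np.clip((f-.2)/.15,0,1).astype(np.float32),f
E
python3 - <<'E'
from fit import *
t=cv2.imread("pics/top0.png")[:,:,::-1];s=cv2.imread("pics/side0.png")[:,:,::-1]
box={"top":(320,215,60,50),"side":(290,190,55,50)}
obs={}
for n,img in(("top",t),("side",s)):
    x0,y0,w,h=box[n];m,f=omask(img);c=m[y0:y0+h,x0:x0+w];obs[n]=c
    print(n,np.percentile(f[y0:y0+h,x0:x0+w],[5,50,70,80,90,98]),c.sum())
    cv2.imwrite(f"pics/m_{n}.png",cv2.resize((c*255).astype(np.uint8),None,fx=8,fy=8))
tl=np.arcsin(11/np.hypot(44,11)) # lean
def pose(p):
    yaw=p[2]; zx=np.array([np.cos(yaw)*np.cos(tl),np.sin(yaw)*np.cos(tl),np.sin(tl)])
    up=np.array([-np.cos(yaw)*np.sin(tl),-np.sin(yaw)*np.sin(tl),np.cos(tl)])
    Rm=np.stack([up,np.cross(zx,up),zx],1)
    return Rm,np.array([p[0],p[1],.016*np.cos(tl)])
def cost(p,ns):
    return sum(((render(n,*pose(p),*box[n])-obs[n])**2).sum() for n in ns)
for ns in(["top"],["side"],["top","side"]):
    best=None
    for y in np.radians([70,90,110,130]):
        for o in (-.02,.0,.02):
            c0=np.array([.575-np.cos(y)*.045+o,-.195-np.sin(y)*.045,y])
            r=minimize(cost,c0,args=(ns,),method="Nelder-Mead",options=dict(initial_simplex=c0+np.array([[0,0,0],[.01,0,0],[0,.01,0],[0,0,.3]])))
            if best is None or r.fun<best.fun: best=r
    print(ns,best.x[:2],np.degrees(best.x[2]),best.fun)
    Rm,tt=pose(best.x); print(" s=83 pt",tt+Rm[:,2]*.083,"foot",tt)
E
```

```text
top [0.06824926 0.07164179 0.07423581 0.13538257 0.43794481 0.45967927] 544.6925
side [0.07462687 0.08072917 0.0835602  0.10298381 0.32685573 0.34955824] 382.29877
['top'] [ 0.60146957 -0.22500788] 124.62331975437867 43.03501892089844
 s=83 pt [ 0.55571878 -0.15874605  0.03565274] foot [ 0.60146957 -0.22500788  0.01552228]
['side'] [ 0.5961605 -0.2295632] 114.85140362914944 64.79666137695312
 s=83 pt [ 0.56231989 -0.15649763  0.03565274] foot [ 0.5961605  -0.2295632   0.01552228]
['top', 'side'] [ 0.59979152 -0.22611502] 122.20221106239042 126.29339599609375
 s=83 pt [ 0.55688072 -0.15797966  0.03565274] foot [ 0.59979152 -0.22611502  0.01552228]
```

```bash
cat > fit1.py <<'E'
from fit import *
tl=np.arctan2(11,44)
def pose(p):
    yaw=p[2]; zx=np.array([np.cos(yaw)*np.cos(tl),np.sin(yaw)*np.cos(tl),np.sin(tl)])
    up=np.array([-np.cos(yaw)*np.sin(tl),-np.sin(yaw)*np.sin(tl),np.cos(tl)])
    return np.stack([up,np.cross(zx,up),zx],1),np.array([p[0],p[1],.016*np.cos(tl)])
E
python3 - <<'E'
from fit1 import *
t=cv2.imread("pics/top0.png")[:,:,::-1];s=cv2.imread("pics/side0.png")[:,:,::-1]
box={"top":(320,215,60,50),"side":(290,190,55,50)}
obs={}
for n,img,hi in(("top",t,.45),("side",s,.33)):
    x0,y0,w,h=box[n];_,f=omask(img);c=f[y0:y0+h,x0:x0+w];bg=np.median(c);obs[n]=np.clip((c-bg)/(hi-bg),0,1); 
    obs[n][obs[n]<.25]=0
def cost(p,ns):
    q=p; 
    return sum(((render(n,*pose(p),*box[n])-obs[n])**2).sum() for n in ns)
for ns in(["top"],["side"],["top","side"]):
    best=None
    for y in np.radians([100,115,130]):
            c0=np.array([.575-np.cos(y)*.045,-.195-np.sin(y)*.045,y])
            r=minimize(cost,c0,args=(ns,),method="Nelder-Mead",options=dict(initial_simplex=c0+np.array([[0,0,0],[.01,0,0],[0,.01,0],[0,0,.3]])))
            if best is None or r.fun<best.fun: best=r
    Rm,tt=pose(best.x); print(ns,np.degrees(best.x[2]),best.fun," s=83 pt",tt+Rm[:,2]*.083,"foot",tt)
    for n,img in(("top",t),("side",s)):
        if n in ns:
            x0,y0,w,h=box[n];v=cv2.resize(img[y0:y0+h,x0:x0+w,::-1],None,fx=8,fy=8,interpolation=cv2.INTER_CUBIC)
            for P in PARTS:
                uv=((proj(n,P@Rm.T+tt)-[x0,y0]+.5)*8-.5)
                cv2.polylines(v,[cv2.convexHull(uv.round().astype(np.int32))],True,(255,255,0),1)
            cv2.imwrite(f"pics/ov_{n}_{len(ns)}.png",v)
a=[cv2.imread(f"pics/ov_{n}_{k}.png") for n,k in(("top",1),("side",1))]
cv2.imwrite("pics/ov.png",cv2.resize(np.hstack([a[0],a[1]]),(800,348)))
E
```

```text
['top'] 125.00330021223165 33.65735902485069  s=83 pt [ 0.5555449  -0.15870116  0.03565274] foot [ 0.60173412 -0.22465812  0.01552228]
['side'] 120.39876142482471 29.027924175238645  s=83 pt [ 0.55835214 -0.15833449  0.03565274] foot [ 0.5990974  -0.22778655  0.01552228]
['top', 'side'] 123.53159136397628 70.83502903717459  s=83 pt [ 0.55627674 -0.15867568  0.03565274] foot [ 0.60075673 -0.22579717  0.01552228]
```

View pics/ov.png

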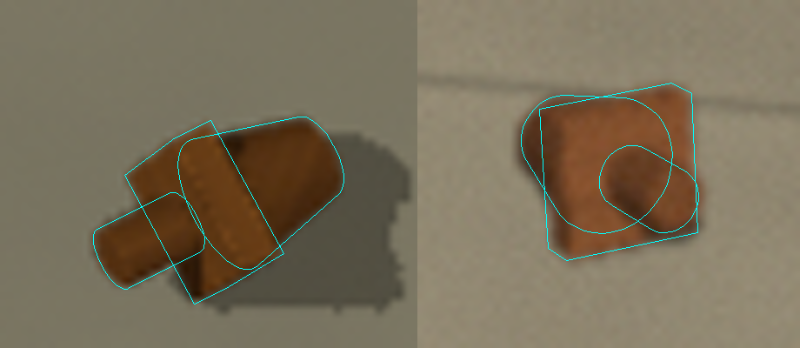

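Run:
```python
from h import *
f=lambda X,Y,s,x0,y0:(X/s-.4+x0,Y/s-.4+y0)
T=[(205,113),(413,179),(118,316),(331,393)]
P=[back("top",f(*p,4.5,120,170),.152)[:2] for p in T]
print("tins top",np.round(P,4), np.mean(P,0))
j=back("top",f(293,264,4.5,120,170),.092);print("jar",j, [np.linalg.norm(p-j[:2]) for p in P])
S=[(247,76),(183,202),(461,121),(409,263)]
print("tins side",np.round([back("side",f(*p,3.4,225,230),.152)[:2] for p in S],4))
print("jar side",back("side",f(305,248,3.4,225,230),.092))
d=P[1]-P[0];print(np.degrees(np.arctan2(d[1],d[0])));d=P[2]-P[0];print(np.degrees(np.arctan2(d[1],d[0])))
# tray corners
for p in[(195,30),(580,160),(433,558),(35,415)]: print(back("top",f(*p,4.5,120,170),.026))
# enlarged jar
t=cv2.imread("pics/top0.png")[:,:,::-1];s=cv2.imread("pics/side0.png")[:,:,::-1]
crop(t,160,205,50,50,12,"pics/t_jar.png");crop(s,290,280,60,60,10,"pics/s_jar.png")
```

```text
tins top [[0.6125 0.2687]
 [0.5929 0.1564]
 [0.5024 0.2923]
 [0.4788 0.1787]] [0.54664894 0.22403981]
jar [0.54931057 0.22270315 0.092     ] [np.float64(0.07816787980527996), np.float64(0.07938576383494629), np.float64(0.08398557524259896), np.float64(0.08311291578466014)]
tins side [[0.5934 0.1635]
 [0.612  0.2718]
 [0.4799 0.1849]
 [0.5034 0.2977]]
jar side [0.5538598  0.22692529 0.092     ]
-99.88061456027437
167.8894174130548
[0.68688514 0.31873126 0.026     ]
[0.64112307 0.08465428 0.026     ]
[0.40710308 0.13105339 0.026     ]
[0.45426419 0.36495979 0.026     ]
```

View pics/t_jar.png

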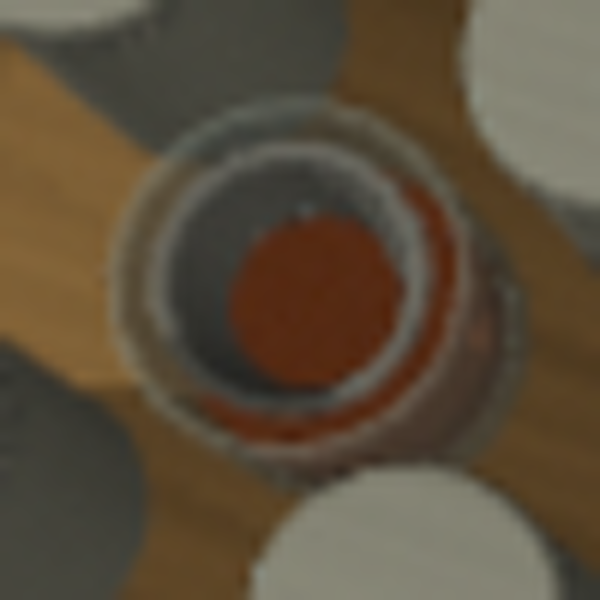

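View pics/s_jar.png

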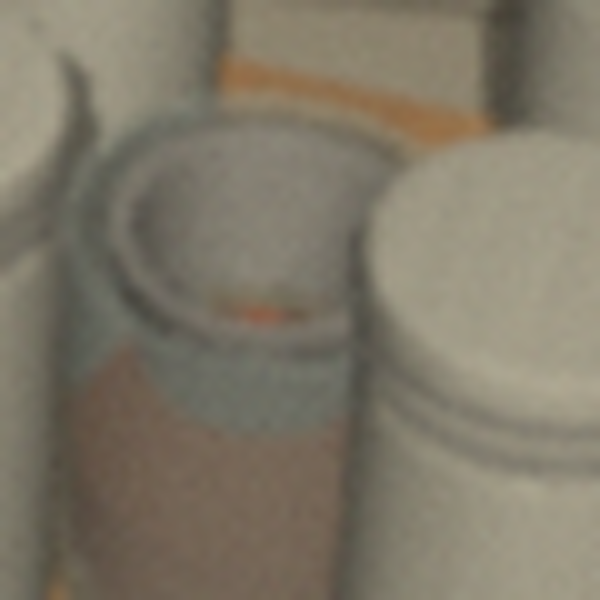

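```bash
cat > jar.py <<'E'
import sys
from h import *
x,y,tag=float(sys.argv[1]),float(sys.argv[2]),sys.argv[3]
a=np.linspace(0,2*np.pi,60);out=[]
for n,b,s in(("top",(160,205,50,50),8),("side",(290,280,60,60),7)):
    x0,y0,w,h=b;img=cv2.imread(f"pics/{n}0.png");v=cv2.resize(img[y0:y0+h,x0:x0+w],None,fx=s,fy=s,interpolation=cv2.INTER_CUBIC)
    for r,c in((.037,(255,255,0)),(.0245,(0,255,0))):
        uv=(proj(n,np.stack([x+r*np.cos(a),y+r*np.sin(a),0*a+.092],1))-[x0,y0]+.5)*s-.5
        cv2.polylines(v,[uv.round().astype(np.int32)],True,c,1)
    out.append(cv2.resize(v,(400,400)))
cv2.imwrite(f"pics/jar_{tag}.png",np.hstack(out))
E
python3 jar.py .5515 .2250 a
python3 -c "
from h import *
print(back('top',(183.65,227.55),.092))"
```

```text
[0.5506878  0.22556222 0.092     ]
```

View pics/jar_a.png

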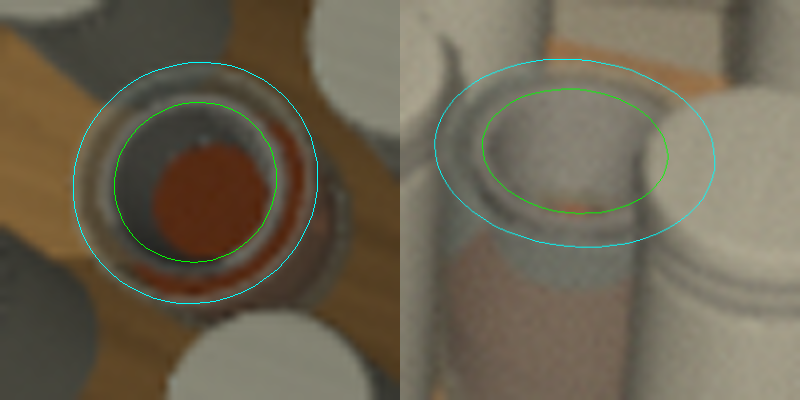

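```bash
cat > go.py <<'E'
import sys
from h import *
# usage: go.py x y z yaw_of_tool_y_deg
s=arm.read_state();Rm=R.from_quat(s["orientation"]).as_matrix()
t=np.array([float(v) for v in sys.argv[1:4]]);
yaw=np.degrees(np.arctan2(Rm[1,1],Rm[0,1]));dw=(float(sys.argv[4])-yaw+90)%180-90
print("dp",np.round(Rm.T@(t-s["ee_pos"])*1e3,1),"twist",round(-dw,1),"yaw",round(yaw,1),"pos",s["ee_pos"].round(4),"F",s["wrist_force"].round(2),"w",round(s["width"],3),"t",s["clock"],"q6",s["qpos"][5].round(2))
E
python3 go.py .556 -.159 .15 34
```

```text
dp [-578.  -546.4  106.3] twist 42.2 yaw 76.2 pos [0.1251 0.5096 0.2557] F [ 0.26  0.7  -0.44] w 1.0 t 0.1 q6 -0.15
```

carry_out(
  commands=[
    {"claw": 1, "dp": [-578, -546, 0], "twist": 42},
    {"claw": 1, "dp": [-578, -546, 0], "twist": 42},
    {"claw": 1, "dp": [-578, -546, 0], "twist": 42},
    {"claw": 1, "dp": [-578, -546, 0], "twist": 42},
    {"claw": 1, "dp": [-578, -546, 0], "twist": 42},
  ],
)

```text
clock: 0.72
ee_pos: [0.2952, 0.2456, 0.2563]
orientation: [0.469, 0.883, 0.0, 0.0]
wrist_force: [0.4, 0.0, 1.1]
width: 0.999
```

```bash
python3 go.py .556 -.159 .15 34
```

```text
dp [-481.2  -11.1  106.3] twist 0.1 yaw 34.1 pos [0.2952 0.2456 0.2563] F [0.38 0.   1.05] w 0.999 t 0.725 q6 -0.1
```

carry_out(
  commands=[
    {"claw": 1, "dp": [-481, -11, 60], "twist": 0},
    {"claw": 1, "dp": [-481, -11, 60], "twist": 0},
    {"claw": 1, "dp": [-481, -11, 60], "twist": 0},
    {"claw": 1, "dp": [-481, -11, 60], "twist": 0},
    {"claw": 1, "dp": [-481, -11, 60], "twist": 0},
  ],
)

```text
clock: 1.35
ee_pos: [0.4637, -0.0151, 0.2172]
orientation: [0.468, 0.884, 0.0, -0.0]
wrist_force: [1.0, 1.0, -0.3]
width: 0.997
```

```bash
python3 go.py .556 -.159 .12 34
```

```text
dp [-170.9   -4.5   97.2] twist 0.2 yaw 34.2 pos [ 0.4637 -0.0151  0.2172] F [ 0.97  0.96 -0.26] w 0.997 t 1.35 q6 -0.79
```

carry_out(
  commands=[
    {"claw": 1, "dp": [-170, -4, 95], "twist": 0},
    {"claw": 1, "dp": [-170, -4, 95], "twist": 0},
    {"claw": 1, "dp": [-170, -4, 95], "twist": 0},
    {"claw": 1, "dp": [-170, -4, 95], "twist": 0},
    {"claw": 1, "dp": [-170, -4, 95], "twist": 0},
  ],
)

```text
clock: 1.98
ee_pos: [0.5547, -0.1556, 0.122]
orientation: [0.468, 0.884, 0.0, -0.001]
wrist_force: [-0.0, 1.5, 0.9]
width: 1.003
```

```bash
python3 go.py .556 -.159 .042 34
python3 - <<'E'
from h import *
a=arm.grab_frame("top");b=arm.grab_frame("side")
crop(a,290,190,100,90,4,"pics/a.png");crop(b,260,150,100,90,4,"pics/b.png")
cv2.imwrite("pics/ab1.png",np.hstack([cv2.imread("pics/a.png"),cv2.imread("pics/b.png")]))
s=arm.read_state();print(s["ee_pos"])
E
```

```text
dp [-3.6 -0.8 80. ] twist 0.2 yaw 34.2 pos [ 0.5547 -0.1556  0.122 ] F [-0.01  1.45  0.87] w 1.003 t 1.975 q6 -1.0
[ 0.55504263 -0.15480014  0.12351741]
```

View pics/ab1.png

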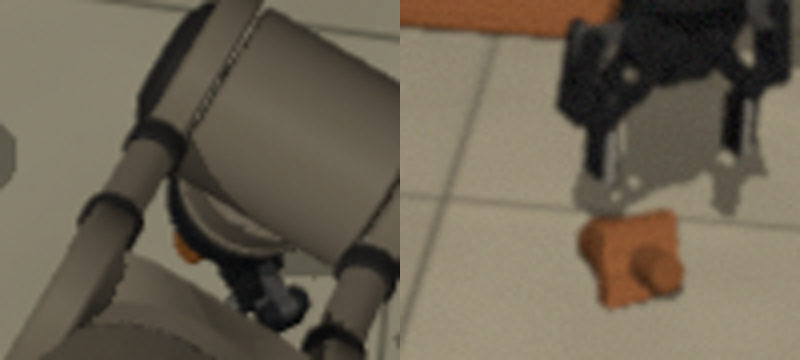

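Run:
```python
from h import *
s=arm.read_state();Rm=R.from_quat(s["orientation"]).as_matrix();p=s["ee_pos"];print(p)
for d in(-.05,.05): print(proj("side",p+Rm[:,1]*d+Rm[:,2]*.012))
```

```text
[ 0.55504263 -0.15480014  0.12351741]
[[344.75604253 187.44735694]]
[[309.13730057 195.54699762]]
```

carry_out(
  commands=[
    {"claw": 1, "dp": [-4, -1.5, 50], "twist": 0},
    {"claw": 1, "dp": [-4, -1.5, 81], "twist": 0},
    {"claw": 1, "dp": [-4, -1.5, 81], "twist": 0},
    {"claw": 0.5, "dp": [-4, -1.5, 81], "twist": 0},
    {"claw": 0.4, "dp": [-4, -1.5, 81], "twist": 0},
  ],
)

```text
clock: 2.7
ee_pos: [0.5573, -0.1601, 0.0437]
orientation: [0.468, 0.884, 0.0, 0.002]
wrist_force: [-0.1, -0.4, -0.1]
width: 0.603
```

```bash
cat > look.py <<'E'
import sys
from h import *
# look.py tag cam x0 y0 w h scale
tag,cam=sys.argv[1:3];x0,y0,w,h,sc=[int(v) for v in sys.argv[3:]]
crop(arm.grab_frame(cam),x0,y0,w,h,sc,f"pics/{tag}.png")
s=arm.read_state();Rm=R.from_quat(s["orientation"]).as_matrix()
print(s["ee_pos"].round(4),"yaw",np.degrees(np.arctan2(Rm[1,1],Rm[0,1])).round(2),"F",s["wrist_force"].round(2),"M",s["moment"].round(3),"w",round(s["width"],4),"t",round(s["clock"],2))
E
python3 look.py c1 side 270 160 90 75 8
```

```text
[ 0.5572 -0.1602  0.0434] yaw 34.22 F [ 1.01 -0.58 -0.87] M [0.081 0.049 0.058] w 0.5137 t 2.75
```

View pics/c1.png

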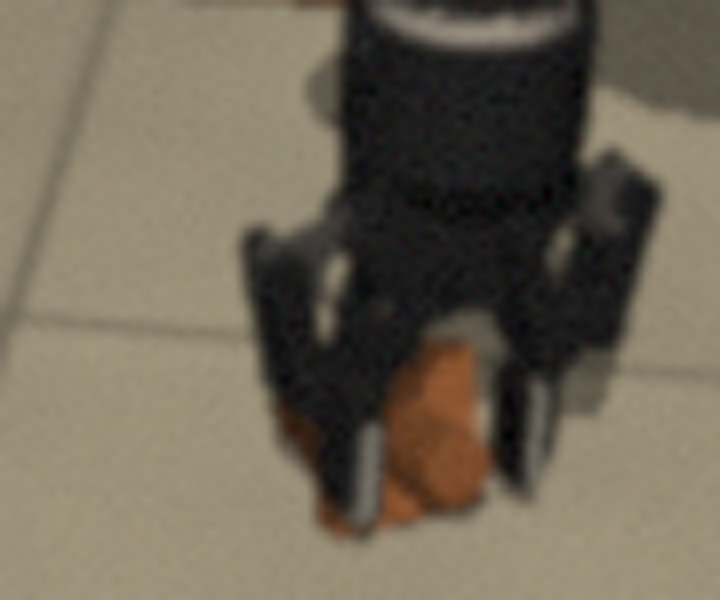

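carry_out(
  commands=[
    {"claw": 0.3, "dp": [0, 0, 0], "twist": 0},
    {"claw": 0.3, "dp": [0, 0, 0], "twist": 0},
    {"claw": 0.27, "dp": [0, 0, 0], "twist": 0},
    {"claw": 0.27, "dp": [0, 0, 0], "twist": 0},
  ],
)

```text
clock: 3.25
ee_pos: [0.5564, -0.1601, 0.0418]
orientation: [0.468, 0.884, 0.0, 0.0]
wrist_force: [-0.6, 0.6, 2.9]
width: 0.276
```

```bash
python3 go.py .556 -.159 .042 34
```

```text
dp [ 1.1  0.3 -0.2] twist 0.2 yaw 34.2 pos [ 0.5564 -0.1601  0.0418] F [-0.64  0.56  2.93] w 0.276 t 3.25 q6 -1.01
```

carry_out(
  commands=[
    {"claw": 0.27, "dp": [-2, 0, -4], "twist": 0},
    {"claw": 0.27, "dp": [-4, 0, -8], "twist": 0},
    {"claw": 0.27, "dp": [-8, 0, -14], "twist": 0},
    {"claw": 0.27, "dp": [-8, 0, -14], "twist": 0},
  ],
)

```text
clock: 3.75
ee_pos: [0.5614, -0.1672, 0.0563]
orientation: [0.468, 0.884, 0.0, 0.001]
wrist_force: [-0.9, -0.3, -0.1]
width: 0.274
```

```bash
python3 look.py c2 side 270 160 90 75 8
```

```text
[ 0.561  -0.1669  0.0559] yaw 34.19 F [-1.22  0.36 -1.49] M [ 0.029  0.01  -0.04 ] w 0.2712 t 3.8
```

View pics/c2.png

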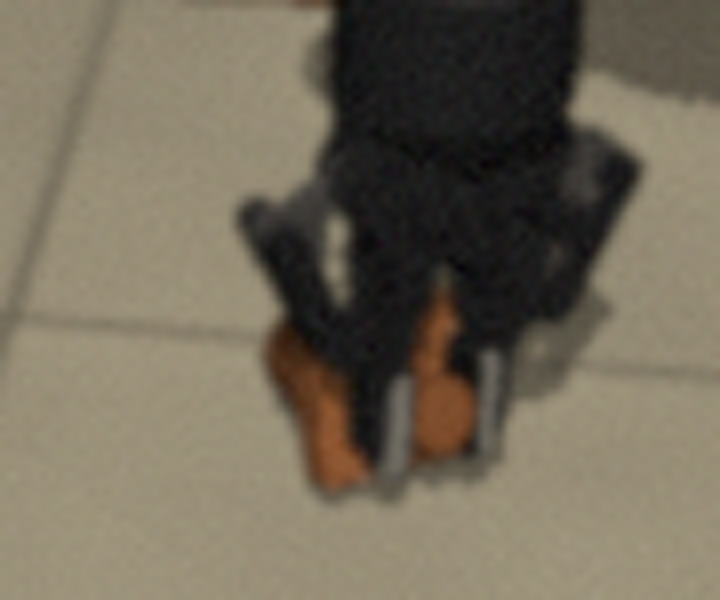

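carry_out(
  commands=[
    {"claw": 0.276, "dp": [0, 0, 0], "twist": 0},
    {"claw": 0.28, "dp": [0, 0, 0], "twist": 0},
    {"claw": 0.28, "dp": [0, 0, 0], "twist": 0},
  ],
)

```text
clock: 4.18
ee_pos: [0.5608, -0.1666, 0.0556]
orientation: [0.468, 0.884, 0.0, -0.0]
wrist_force: [-0.2, 0.4, -0.6]
width: 0.279
```

```bash
python3 look.py c3 side 270 160 90 75 8
```

```text
[ 0.5608 -0.1666  0.0555] yaw 34.21 F [-0.57  0.   -0.84] M [-0.013  0.053  0.05 ] w 0.2798 t 4.22
```

View pics/c3.png

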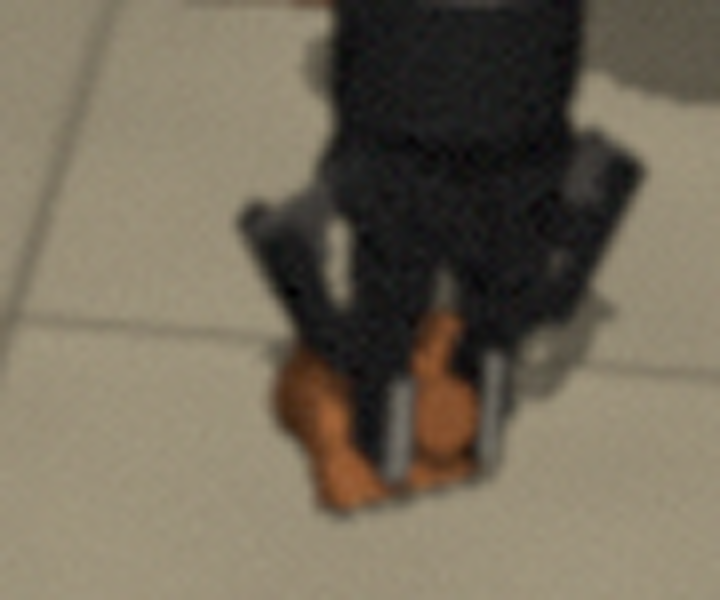

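carry_out(
  commands=[
    {"claw": 0.28, "dp": [-5, 0, -6], "twist": 0},
    {"claw": 0.28, "dp": [-10, 0, -11], "twist": 0},
    {"claw": 0.28, "dp": [-15, 0, -16], "twist": 0},
    {"claw": 0.28, "dp": [-21, 0, -20], "twist": 0},
    {"claw": 0.28, "dp": [-21, 0, -20], "twist": 0},
  ],
)

```text
clock: 4.85
ee_pos: [0.5731, -0.1847, 0.0761]
orientation: [0.468, 0.884, 0.0, 0.001]
wrist_force: [0.1, 0.9, -0.3]
width: 0.282
```

```bash
python3 look.py c4 side 270 160 90 75 8
```

```text
[ 0.5728 -0.1843  0.0758] yaw 34.19 F [ 0.69 -0.12 -0.25] M [ 0.011 -0.031 -0.057] w 0.281 t 4.9
```

View pics/c4.png

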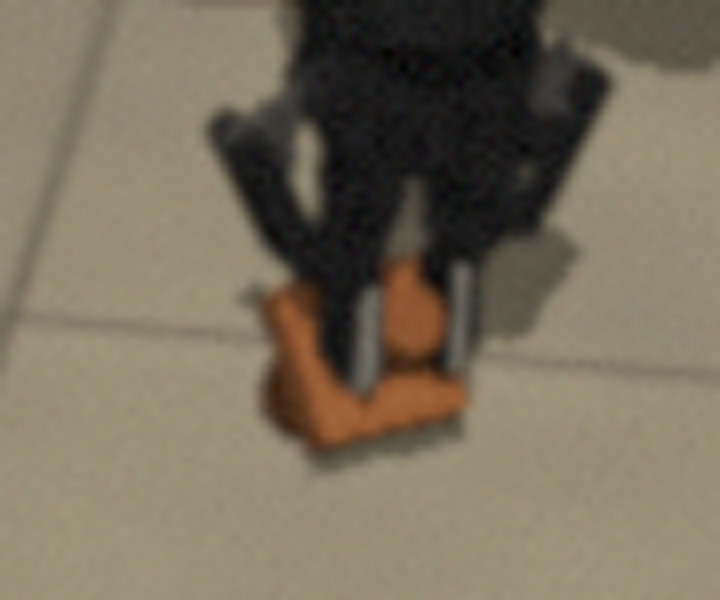

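carry_out(
  commands=[
    {"claw": 0.28, "dp": [-6, 0, -4], "twist": 0},
    {"claw": 0.28, "dp": [-13, 0, -7], "twist": 0},
    {"claw": 0.28, "dp": [-20, 0, -10], "twist": 0},
    {"claw": 0.28, "dp": [-27, 0, -12], "twist": 0},
    {"claw": 0.28, "dp": [-27, 0, -12], "twist": 0},
  ],
)

```text
clock: 5.52
ee_pos: [0.5882, -0.2071, 0.0878]
orientation: [0.468, 0.884, 0.0, 0.0]
wrist_force: [0.2, 0.0, -0.0]
width: 0.28
```

```bash
python3 look.py c5 side 270 160 90 75 8
```

```text
[ 0.5879 -0.2067  0.0876] yaw 34.19 F [-0.95 -0.53  0.36] M [ 0.019  0.013 -0.031] w 0.2804 t 5.58
```

View pics/c5.png

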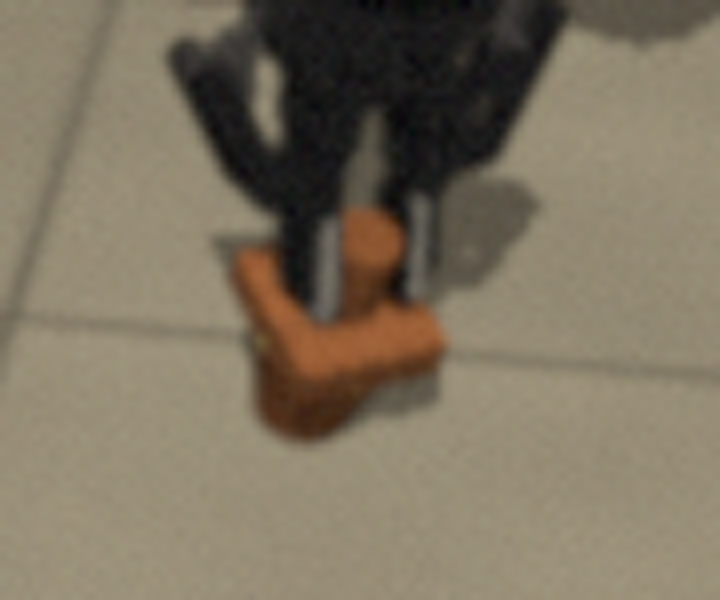

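carry_out(
  commands=[
    {"claw": 0.28, "dp": [-7, 0, -1.5], "twist": 0},
    {"claw": 0.28, "dp": [-14, 0, -2.5], "twist": 0},
    {"claw": 0.28, "dp": [-20, 0, -2.5], "twist": 0},
    {"claw": 0.28, "dp": [-25, 0, -2.5], "twist": 0},
    {"claw": 0.28, "dp": [-25, 0, -2.5], "twist": 0},
  ],
)

```text
clock: 6.2
ee_pos: [0.6021, -0.2275, 0.09]
orientation: [0.468, 0.884, 0.0, 0.0]
wrist_force: [0.9, -0.0, 0.6]
width: 0.283
```

```bash
python3 look.py c6 side 270 150 90 75 8
```

```text
[ 0.6019 -0.2272  0.09  ] yaw 34.19 F [-0.24 -0.21  0.58] M [-0.029 -0.029  0.004] w 0.2792 t 6.25
```

View pics/c6.png

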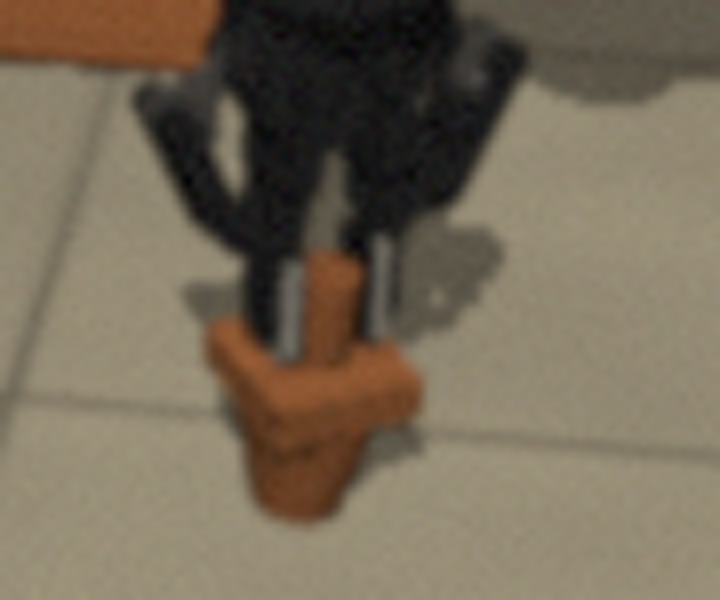

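```bash
cat > tilt.py <<'E'
import sys
from fit import *
# tilt.py tag x0 y0 w h yaw theta0 sx sy : fit in side picture: tilt theta(toward yaw), lateral lean, position; grip known from TCP
tag=sys.argv[1];x0,y0,w,h=[int(v) for v in sys.argv[2:6]];yaw0=np.radians(float(sys.argv[6]));th0=float(sys.argv[7])
img=arm.grab_frame("side");cv2.imwrite(f"pics/{tag}_raw.png",img[:,:,::-1])
s=arm.read_state();g=s["ee_pos"]-[0,0,.006]
c=img[y0:y0+h,x0:x0+w].astype(float);sm=c.sum(2);f=(c[:,:,0]-c[:,:,2])/(sm+1)
obs=np.clip((f-.1)/.2,0,1).astype(np.float32);W=(sm>170).astype(np.float32)
def pose(p):
    th,lean,yaw=np.radians(p[0]),np.radians(p[1]),yaw0+np.radians(p[2])
    h_=np.array([np.cos(yaw),np.sin(yaw),0]);l=np.array([-np.sin(yaw),np.cos(yaw),0])
    z=np.cos(th)*h_+np.sin(th)*np.array([0,0,1]);z=z*np.cos(lean)+l*np.sin(lean)
    x=np.cross(l,z);x/=np.linalg.norm(x)
    Rm=np.stack([x,np.cross(z,x),z],1)
    return Rm,g-Rm[:,2]*p[3]/1e3+h_*p[4]/1e3+l*p[5]/1e3
def cost(p): return (W*(render("side",*pose(p),x0,y0,w,h)-obs)**2).sum()+.3*(p[5]/2)**2+.1*(p[2]/3)**2+.1*(p[4]/4)**2
best=None
for t0 in(th0-8,th0,th0+8):
    c0=np.array([t0,0,0,82,0,0.]);sx=np.vstack([c0]+[c0+np.eye(6)[i]*[8,5,8,4,4,3][i] for i in range(6)])
    r=minimize(cost,c0,method="Nelder-Mead",options=dict(initial_simplex=sx,maxiter=900))
    if best is None or r.fun<best.fun: best=r
Rm,t=pose(best.x)
print("theta lean dyaw s u l",best.x.round(2),"cost",best.fun,"foot",t.round(4),"lowest",(t[2]-.016*np.hypot(Rm[2,0],Rm[2,1])).round(4))
print("tcp",s["ee_pos"].round(4),"F",s["wrist_force"].round(2),"w",round(s["width"],4),"t",round(s["clock"],2))
v=cv2.resize(img[y0:y0+h,x0:x0+w,::-1],None,fx=8,fy=8,interpolation=cv2.INTER_CUBIC)
for P in PARTS:
    uv=((proj("side",P@Rm.T+t)-[x0,y0]+.5)*8-.5);cv2.polylines(v,[cv2.convexHull(uv.round().astype(np.int32))],True,(255,255,0),1)
cv2.imwrite(f"pics/{tag}.png",v)
E
python3 tilt.py d1 285 160 60 60 124 82
```

```text
theta lean dyaw s u l [76.54 -2.17  0.79 85.15  1.19  0.57] cost 52.93726447608805 foot [ 0.6093 -0.2445  0.0013] lowest -0.0025
tcp [ 0.6018 -0.2271  0.0901] F [ 0.6  -0.46 -0.41] w 0.2805 t 6.3
```

View pics/d1.png

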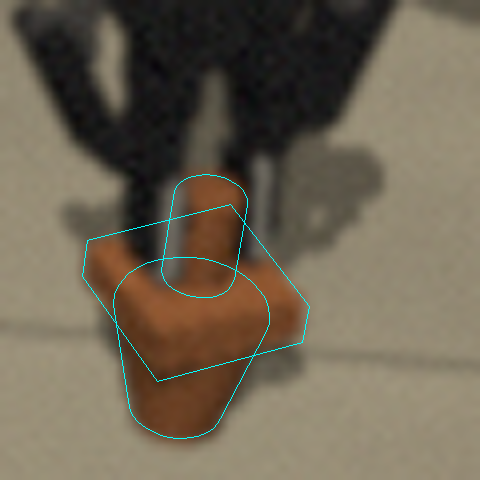

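carry_out(
  commands=[
    {"claw": 0.28, "dp": [-5, 0, 0], "twist": 0},
    {"claw": 0.28, "dp": [-10, 0, 0], "twist": 0},
    {"claw": 0.28, "dp": [-15, 0, 0.5], "twist": 0},
    {"claw": 0.28, "dp": [-17, 0, 1], "twist": 0},
    {"claw": 0.28, "dp": [-17, 0, 1.5], "twist": 0},
  ],
)

```text
clock: 6.92
ee_pos: [0.6116, -0.2414, 0.0889]
orientation: [0.468, 0.884, -0.0, 0.0]
wrist_force: [0.8, -0.2, 1.7]
width: 0.28
```

```bash
python3 tilt.py d2 285 150 60 65 124 88
```

```text
theta lean dyaw s u l [82.65 -1.34  1.52 84.88  1.17  2.1 ] cost 109.21044307101235 foot [ 0.6139 -0.2516 -0.0013] lowest -0.0034
tcp [ 0.6116 -0.2414  0.0889] F [ 0.33 -0.87  1.8 ] w 0.2814 t 6.97
```

View pics/d2.png

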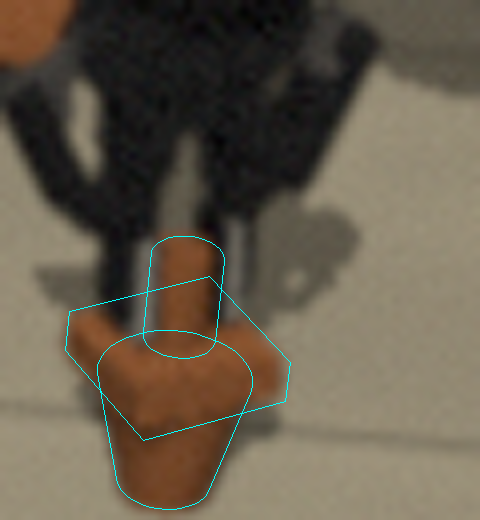

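carry_out(
  commands=[
    {"claw": 0.28, "dp": [-3, 0, -0.5], "twist": 0},
    {"claw": 0.28, "dp": [-6, 0, -0.5], "twist": 0},
    {"claw": 0.285, "dp": [-6, 0, 0], "twist": 0},
    {"claw": 0.285, "dp": [-6, 0, 1], "twist": 0},
    {"claw": 0.285, "dp": [-6, 0, 1], "twist": 0},
  ],
)

```text
clock: 7.6
ee_pos: [0.6146, -0.246, 0.0873]
orientation: [0.468, 0.884, 0.0, -0.0]
wrist_force: [0.7, -0.1, 0.4]
width: 0.279
```

```bash
sed -i 's/W=(sm>170).astype(np.float32)/W=(sm>170).astype(np.float32);W[:22,:22]=0/' tilt.py; python3 tilt.py d3 285 150 60 65 124 88
```

```text
theta lean dyaw s u l [83.12 -2.6  -0.4  88.17 -1.24  4.28] cost 42.85444214442725 foot [ 0.6143 -0.2604 -0.006 ] lowest -0.008
tcp [ 0.6147 -0.246   0.0874] F [ 0.02 -0.09 -1.02] w 0.2858 t 7.65
```

View pics/d3.png

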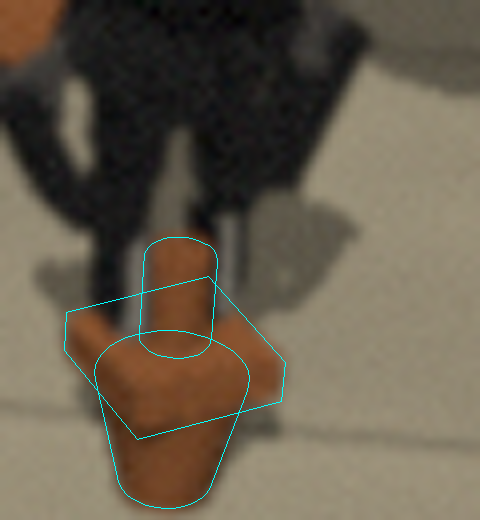

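carry_out(
  commands=[
    {"claw": 0.3, "dp": [0, 0, 0], "twist": 0},
    {"claw": 0.33, "dp": [0, 0, 0], "twist": 0},
    {"claw": 0.4, "dp": [0, 0, 0], "twist": 0},
    {"claw": 0.5, "dp": [0, 0, 0], "twist": 0},
    {"claw": 0.5, "dp": [0, 0, 0], "twist": 0},
  ],
)

```text
clock: 8.28
ee_pos: [0.6148, -0.2461, 0.0876]
orientation: [0.468, 0.884, 0.0, -0.0]
wrist_force: [-0.0, 0.3, 0.1]
width: 0.5
```

```bash
cat > up.py <<'E'
import sys
from fit import *
# up.py tag cam x0 y0 w h thr dark : upright stopper at z0, fit x,y,yaw
tag,cam=sys.argv[1:3];x0,y0,w,h=[int(v) for v in sys.argv[3:7]];gx,gy,gyaw,z0=[float(v) for v in sys.argv[7:11]]
img=arm.grab_frame(cam);cv2.imwrite(f"pics/{tag}_raw.png",img[:,:,::-1]);s=arm.read_state()
c=img[y0:y0+h,x0:x0+w].astype(float);sm=c.sum(2);f=(c[:,:,0]-c[:,:,2])/(sm+1)
lo,hi,dk=(.1,.3,170) if cam=="side" else(.12,.42,0)
obs=np.clip((f-lo)/(hi-lo),0,1).astype(np.float32);W=(sm>dk).astype(np.float32)
if cam=="side":W[:22,:22]=0
pose=lambda p:(R.from_euler("z",p[2],degrees=True).as_matrix()@R.from_rotvec([p[3]/57.3,p[4]/57.3,0]).as_matrix(),np.array([p[0],p[1],z0]))
def run(free):
    def cost(q): p=np.r_[q,[0]*(5-len(q))];return (W*(render(cam,*pose(p),x0,y0,w,h)-obs)**2).sum()
    c0=np.array([gx,gy,gyaw,0,0])[:free];sx=np.vstack([c0]+[c0+np.eye(free)[i]*[.005,.005,8,4,4][i] for i in range(free)])
    r=minimize(cost,c0,method="Nelder-Mead",options=dict(initial_simplex=sx,maxiter=600));return np.r_[r.x,[0]*(5-free)],r.fun
for k in(3,5):
    p,fv=run(k);print(k,p.round(4),fv)
p,_=run(3);Rm,t=pose(p)
print("tcp",s["ee_pos"].round(4),"F",s["wrist_force"].round(2),"w",round(s["width"],4),"t",round(s["clock"],2))
v=cv2.resize(img[y0:y0+h,x0:x0+w,::-1],None,fx=8,fy=8,interpolation=cv2.INTER_CUBIC)
for P in PARTS:
    uv=((proj(cam,P@Rm.T+t)-[x0,y0]+.5)*8-.5);cv2.polylines(v,[cv2.convexHull(uv.round().astype(np.int32))],True,(255,255,0),1)
cv2.imwrite(f"pics/{tag}.png",v)
E
python3 up.py e1 side 285 150 60 65 .614 -.25 34 0
```

```text
3 [ 0.6122 -0.2447 27.5705  0.      0.    ] 31.115402221679688
5 [ 0.6124 -0.2468 28.9958 -2.5283  1.2065] 28.99624252319336
tcp [ 0.6148 -0.2461  0.0876] F [ 0.26  0.43 -0.02] w 0.498 t 8.32
```

View pics/e1.png

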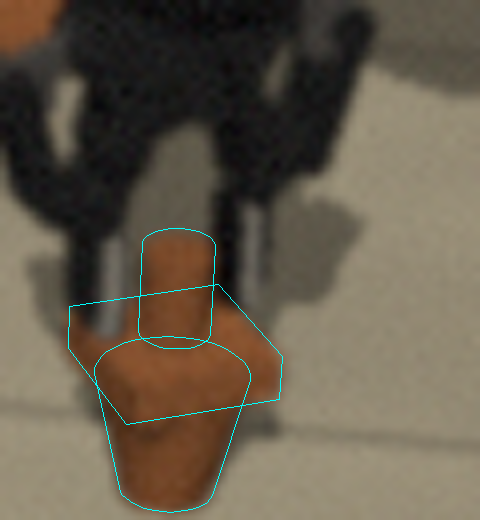

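carry_out(
  commands=[
    {"claw": 0.6, "dp": [0, 0, -30], "twist": 0},
    {"claw": 0.6, "dp": [0, 0, -80], "twist": 0},
    {"claw": 0.6, "dp": [60, 0, -110], "twist": 0},
    {"claw": 0.6, "dp": [120, 0, -110], "twist": 0},
    {"claw": 0.6, "dp": [180, -60, -110], "twist": 0},
  ],
)

```text
clock: 8.95
ee_pos: [0.4866, -0.1333, 0.1982]
orientation: [0.466, 0.885, 0.0, 0.001]
wrist_force: [-0.6, -0.2, -0.2]
width: 0.6
```

```bash
python3 look.py f1 top 160 100 280 210 2
```

```text
[ 0.475  -0.1299  0.1947] yaw 34.39 F [-5.37  2.48 -1.77] M [ 0.1    0.196 -0.025] w 0.6003 t 9.0
```

View pics/f1.png

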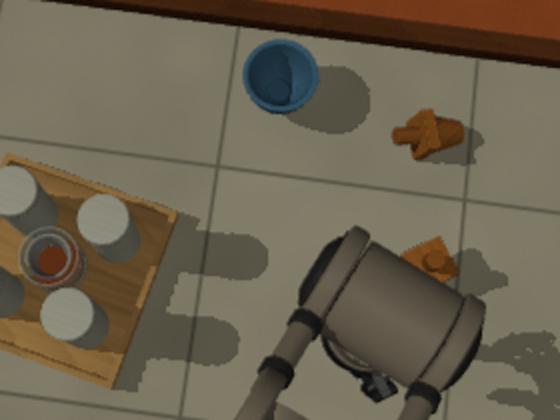

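```bash
python3 go.py .40 .0 .195 -11.2
```

```text
dp [149.5  11.5   1.6] twist 45.6 yaw 34.4 pos [ 0.475  -0.1299  0.1947] F [-5.37  2.48 -1.77] w 0.6 t 9.0 q6 -1.02
```

carry_out(
  commands=[
    {"claw": 0.6, "dp": [60, 5, 0], "twist": 10},
    {"claw": 0.6, "dp": [110, 10, 0], "twist": 20},
    {"claw": 0.6, "dp": [150, 12, 0], "twist": 30},
    {"claw": 0.6, "dp": [150, 12, 0], "twist": 40},
    {"claw": 0.6, "dp": [150, 12, 0], "twist": 45.6},
  ],
)

```text
clock: 9.62
ee_pos: [0.4127, -0.0045, 0.198]
orientation: [0.775, 0.632, 0.0, 0.0]
wrist_force: [-0.3, -0.7, -0.7]
width: 0.601
```

```bash
python3 up.py f2 top 340 200 60 60 .613 -.246 30 0; python3 up.py f3 side 280 160 70 60 .613 -.246 30 0
```

```text
3 [ 0.6115 -0.2409 33.517   0.      0.    ] 23.680767059326172
5 [ 0.613  -0.2413 34.8504 -1.5548 -0.2697] 23.210250854492188
tcp [ 0.4128 -0.0047  0.1979] F [-0.03 -0.26 -0.29] w 0.6004 t 9.68
3 [ 0.6124 -0.2427 29.5031  0.      0.    ] 33.84061813354492
5 [ 0.6115 -0.2446 29.655  -1.765   1.9264] 31.829151153564453
tcp [ 0.4128 -0.0048  0.1979] F [ 0.29 -0.66 -0.51] w 0.5973 t 9.72
```

View pics/f2.png

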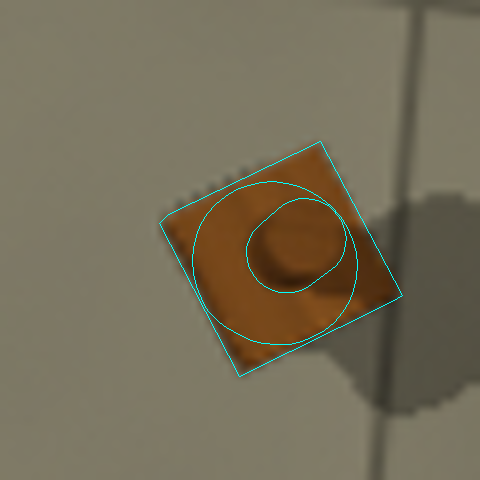

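View pics/f3.png

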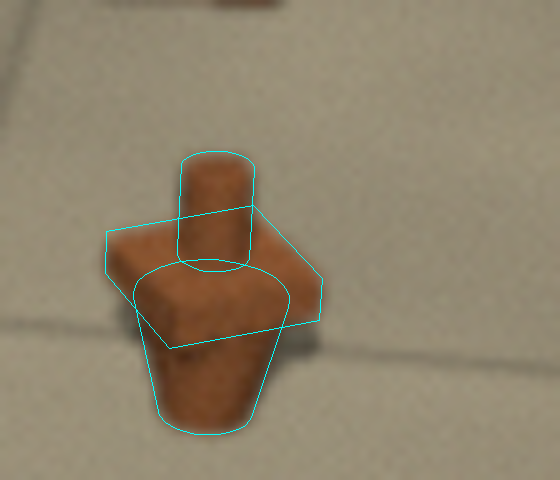

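```bash
python3 go.py .612 -.242 .16 -11.2
```

```text
dp [-193.   242.2   38. ] twist -0.2 yaw -11.4 pos [ 0.4128 -0.0048  0.1979] F [ 0.29 -0.66 -0.51] w 0.597 t 9.725 q6 0.0
```

carry_out(
  commands=[
    {"claw": 0.6, "dp": [-193, 242, 20], "twist": 0},
    {"claw": 0.6, "dp": [-193, 242, 20], "twist": 0},
    {"claw": 0.6, "dp": [-193, 242, 20], "twist": 0},
    {"claw": 0.6, "dp": [-193, 242, 38], "twist": 0},
    {"claw": 0.6, "dp": [-193, 242, 38], "twist": 0},
  ],
)

```text
clock: 10.35
ee_pos: [0.6128, -0.2438, 0.1591]
orientation: [0.773, 0.634, 0.0, 0.0]
wrist_force: [0.2, 0.1, 0.3]
width: 0.604
```

```bash
python3 go.py .612 -.242 .088 -11.2
```

```text
dp [ 1.6 -1.1 71.1] twist -0.1 yaw -11.3 pos [ 0.6128 -0.2438  0.1591] F [0.25 0.08 0.31] w 0.604 t 10.35 q6 -0.3
```

carry_out(
  commands=[
    {"claw": 0.6, "dp": [1.5, -1, 0], "twist": 0},
    {"claw": 0.6, "dp": [1.5, -1, 35], "twist": 0},
    {"claw": 0.6, "dp": [1.5, -1, 60], "twist": 0},
    {"claw": 0.6, "dp": [1.5, -1, 71], "twist": 0},
    {"claw": 0.6, "dp": [1.5, -1, 71], "twist": 0},
  ],
)

```text
clock: 10.98
ee_pos: [0.6107, -0.2397, 0.0886]
orientation: [0.774, 0.634, -0.0, -0.0]
wrist_force: [-0.9, 0.7, 1.2]
width: 0.601
```

```bash
python3 go.py .612 -.242 .088 -11.2;python3 look.py g1 side 280 140 80 80 8
```

```text
dp [-2.   1.7  0.6] twist -0.1 yaw -11.3 pos [ 0.6107 -0.2397  0.0886] F [-0.85  0.72  1.19] w 0.601 t 10.975 q6 -0.29
[ 0.6112 -0.24    0.0895] yaw -11.35 F [-0.39 -0.43  0.09] M [ 0.007 -0.009  0.004] w 0.5995 t 11.03
```

View pics/g1.png

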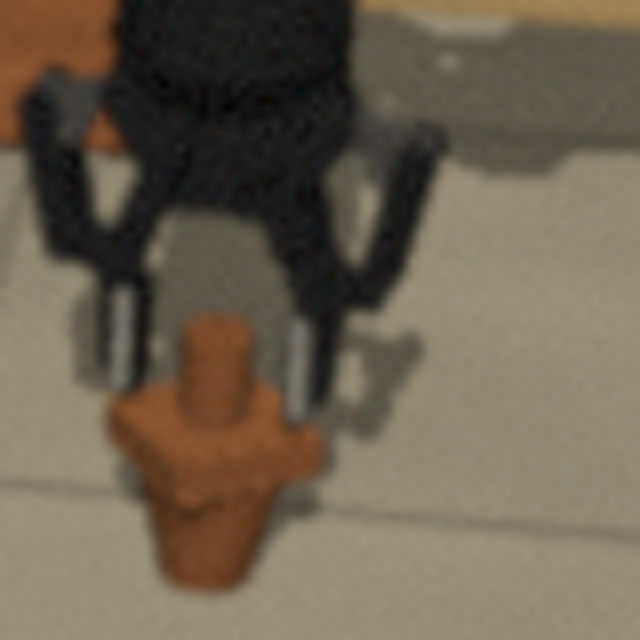

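carry_out(
  commands=[
    {"claw": 0.5, "dp": [-2, 1, 1], "twist": 0},
    {"claw": 0.35, "dp": [-2, 1, 1], "twist": 0},
    {"claw": 0.3, "dp": [-2, 1, 1], "twist": 0},
    {"claw": 0.2, "dp": [-2, 1, 1], "twist": 0},
    {"claw": 0.1, "dp": [-2, 1, 1], "twist": 0},
  ],
)

```text
clock: 11.65
ee_pos: [0.6117, -0.2424, 0.0882]
orientation: [0.774, 0.633, 0.0, 0.0]
wrist_force: [-1.1, 0.4, 4.3]
width: 0.265
```

carry_out(
  commands=[
    {"claw": 0.1, "dp": [0, 0, 0], "twist": 0},
    {"claw": 0.1, "dp": [0, 0, 0], "twist": 0},
  ],
)

```text
clock: 11.9
ee_pos: [0.6117, -0.2424, 0.0882]
orientation: [0.774, 0.633, 0.0, 0.0]
wrist_force: [-1.3, 0.6, 6.0]
width: 0.266
```

```bash
python3 look.py g2 side 280 140 80 80 8; python3 go.py .551 .2255 .26 -11.2
```

```text
[ 0.6116 -0.2424  0.0882] yaw -11.39 F [-1.77 -0.33  5.61] M [ 0.08   0.279 -0.012] w 0.2612 t 11.95
dp [ 446.6 -151.8 -172. ] twist -0.2 yaw -11.4 pos [ 0.6116 -0.2424  0.0882] F [-1.77 -0.33  5.61] w 0.261 t 11.95 q6 -0.29
```

View pics/g2.png

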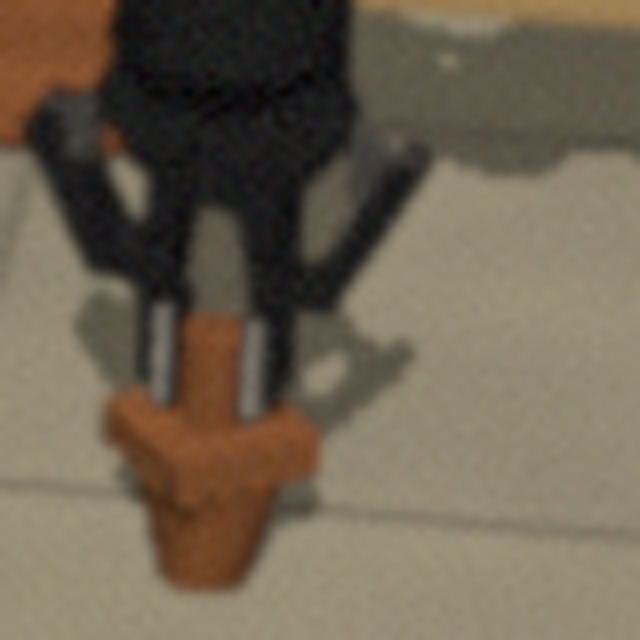

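carry_out(
  commands=[
    {"claw": 0.1, "dp": [0, 0, -25], "twist": 0},
    {"claw": 0.1, "dp": [0, 0, -65], "twist": 0},
    {"claw": 0.1, "dp": [0, 0, -110], "twist": 0},
    {"claw": 0.1, "dp": [25, -8, -150], "twist": 0},
    {"claw": 0.1, "dp": [65, -22, -175], "twist": 0},
  ],
)

```text
clock: 12.58
ee_pos: [0.603, -0.1746, 0.264]
orientation: [0.774, 0.633, 0.001, 0.001]
wrist_force: [-0.0, 0.2, -0.9]
width: 0.26
```

```bash
python3 go.py .551 .2255 .27 -11.2
```

```text
dp [ 381.7 -130.8   -6.4] twist -0.3 yaw -11.5 pos [ 0.603  -0.1746  0.264 ] F [-0.01  0.2  -0.94] w 0.26 t 12.575 q6 -0.2
```

carry_out(
  commands=[
    {"claw": 0.1, "dp": [50, -17, -6], "twist": 0},
    {"claw": 0.1, "dp": [105, -36, -6], "twist": 0},
    {"claw": 0.1, "dp": [160, -55, -6], "twist": 0},
    {"claw": 0.1, "dp": [215, -74, -6], "twist": 0},
    {"claw": 0.1, "dp": [270, -93, -6], "twist": 0},
  ],
)

```text
clock: 13.2
ee_pos: [0.5643, 0.1107, 0.2681]
orientation: [0.774, 0.633, -0.0, -0.0]
wrist_force: [-0.2, 0.7, -1.1]
width: 0.262
```

```bash
python3 go.py .551 .2255 .27 -11.2
```

```text
dp [109.9 -35.8  -1.8] twist -0.2 yaw -11.4 pos [0.5643 0.1107 0.2681] F [-0.23  0.68 -1.11] w 0.262 t 13.2 q6 0.26
```

carry_out(
  commands=[
    {"claw": 0.1, "dp": [50, -16, -2], "twist": 0},
    {"claw": 0.1, "dp": [90, -29, -2], "twist": 0},
    {"claw": 0.1, "dp": [108, -35, -2], "twist": 0},
    {"claw": 0.1, "dp": [108, -35, -2], "twist": 0},
    {"claw": 0.1, "dp": [108, -35, -2], "twist": 0},
  ],
)

```text
clock: 13.82
ee_pos: [0.5523, 0.2203, 0.2704]
orientation: [0.774, 0.633, -0.0, 0.0]
wrist_force: [0.1, -0.0, -1.3]
width: 0.261
```

```bash
python3 go.py .551 .2255 .27 -11.2; python3 look.py i1 side 225 180 160 180 3;python3 look.py i2 top 100 150 140 140 4; python3 -c "
import cv2,numpy as np
a,b=[cv2.imread(f'pics/{n}.png') for n in('i1','i2')];b=cv2.resize(b,(300,540));
cv2.imwrite('pics/i.png',np.hstack([a,cv2.imread('pics/i2.png')[:540,:300]]))"
```

```text
dp [ 4.8 -2.3  0.4] twist -0.3 yaw -11.5 pos [0.5523 0.2203 0.2704] F [ 0.13 -0.03 -1.28] w 0.261 t 13.825 q6 0.45
[0.5524 0.2201 0.2705] yaw -11.5 F [-0.05 -0.22 -0.86] M [-0.05  -0.027  0.008] w 0.2559 t 13.88
[0.5524 0.2202 0.2706] yaw -11.5 F [ 0.7  -0.51 -1.25] M [-0.067  0.018 -0.025] w 0.2633 t 13.93
```

View pics/i.png

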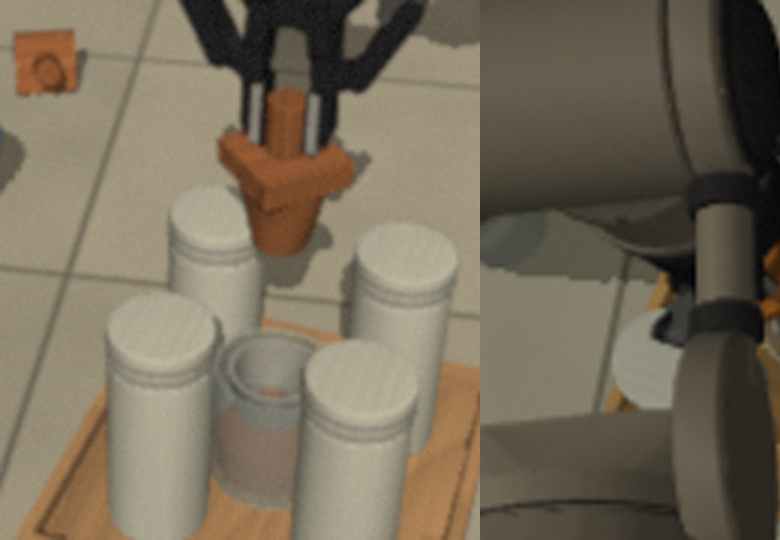

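```bash
python3 up.py i3 side 285 200 65 70 .552 .22 33 .1824
```

```text
3 [ 0.5537  0.2206 31.5638  0.      0.    ] 138.1558380126953
5 [ 0.5516  0.2205 30.683   1.1977  2.4679] 123.20050048828125
tcp [0.5524 0.2202 0.2707] F [-0.37  0.19 -0.49] w 0.2596 t 13.97
```

View pics/i3.png

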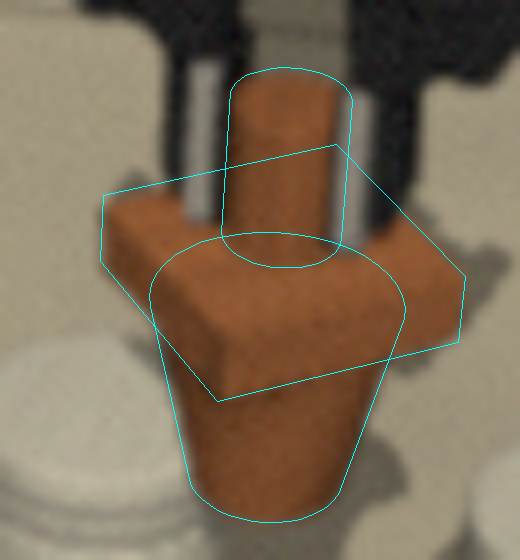

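Run:
```python
from h import *
a=np.linspace(0,2*np.pi,80)
o=[]
for (x,y) in((.5515,.2250),(.5515,.2215)):
    x0,y0,w,h,s=288,280,50,70,8;img=cv2.imread("pics/i3_raw.png");v=cv2.resize(img[y0:y0+h,x0:x0+w],None,fx=s,fy=s,interpolation=cv2.INTER_CUBIC)
    for r,z,c in((.037,.092,(255,255,0)),(.0245,.092,(0,255,0)),(.037,.012,(255,0,255))):
        uv=(proj("side",np.stack([x+r*np.cos(a),y+r*np.sin(a),0*a+z],1))-[x0,y0]+.5)*s-.5
        cv2.polylines(v,[uv.round().astype(np.int32)],True,c,1)
    o.append(v)
cv2.imwrite("pics/j2.png",np.hstack(o))
```

```text
(no output)
```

View pics/j2.png

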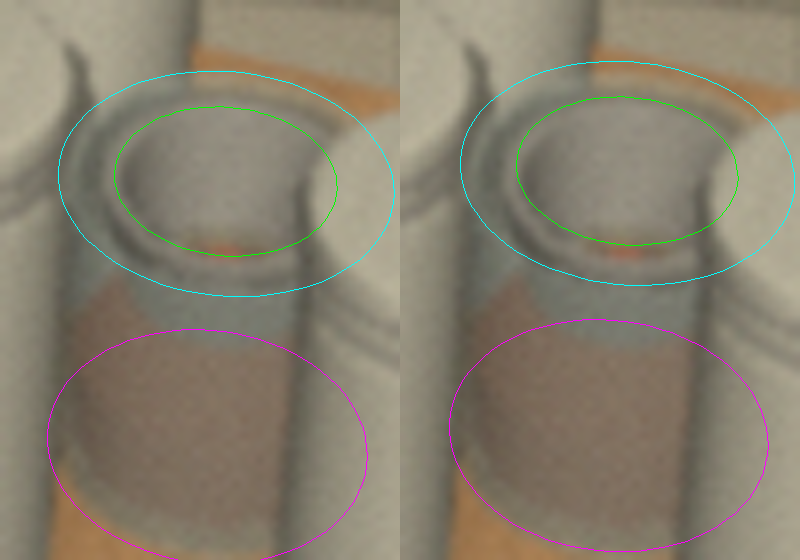

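carry_out(
  commands=[
    {"claw": 0.1, "dp": [4.5, -2.3, 0], "twist": 0},
    {"claw": 0.1, "dp": [4.5, -2.3, 25], "twist": 0},
    {"claw": 0.1, "dp": [4.5, -2.3, 55], "twist": 0},
    {"claw": 0.1, "dp": [4.5, -2.3, 75], "twist": 0},
    {"claw": 0.1, "dp": [4.5, -2.3, 82], "twist": 0},
  ],
)

```text
clock: 14.6
ee_pos: [0.5501, 0.2263, 0.1875]
orientation: [0.774, 0.633, -0.001, -0.001]
wrist_force: [-0.9, 0.2, -1.1]
width: 0.259
```

```bash
python3 look.py k1 side 265 220 100 100 7; python3 go.py .551 .225 .16 -11.2
```

```text
[0.5502 0.2263 0.1874] yaw -11.41 F [-0.47 -0.27 -1.48] M [-0.08   0.01  -0.003] w 0.2629 t 14.65
dp [-1.1  1.1 27.4] twist -0.2 yaw -11.4 pos [0.5502 0.2263 0.1874] F [-0.47 -0.27 -1.48] w 0.263 t 14.65 q6 0.46
```

View pics/k1.png

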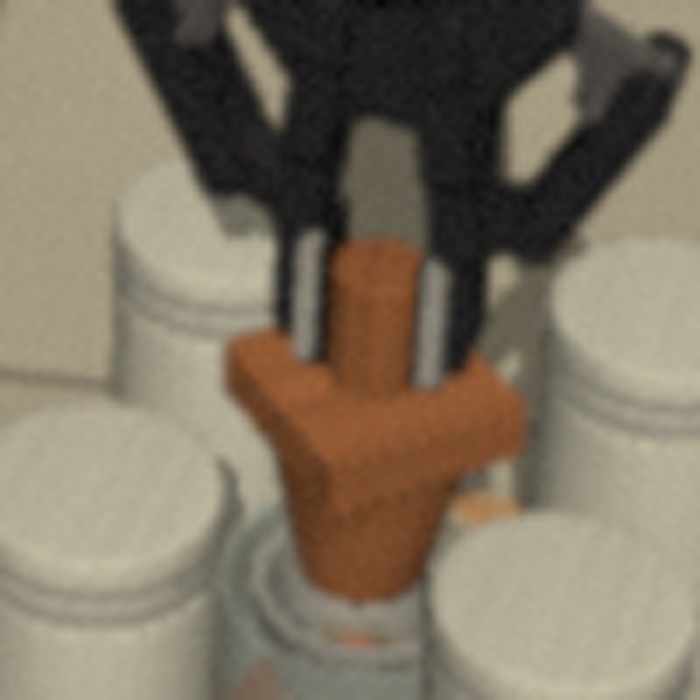

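carry_out(
  commands=[
    {"claw": 0.1, "dp": [-1, 1, 5], "twist": 0},
    {"claw": 0.1, "dp": [-1, 1, 15], "twist": 0},
    {"claw": 0.1, "dp": [-1, 1, 24], "twist": 0},
    {"claw": 0.1, "dp": [-1, 1, 30], "twist": 0},
    {"claw": 0.1, "dp": [-1, 1, 32], "twist": 0},
  ],
)

```text
clock: 15.28
ee_pos: [0.5512, 0.2253, 0.1561]
orientation: [0.774, 0.633, -0.0, -0.0]
wrist_force: [-0.6, 0.4, -1.6]
width: 0.263
```

```bash
python3 look.py k2 side 265 220 100 100 7; python3 go.py .551 .225 .142 -11.2
```

```text
[0.5513 0.2253 0.1561] yaw -11.4 F [-1.39 -0.29 -1.31] M [ 0.008 -0.007 -0.028] w 0.2673 t 15.32
dp [-0.4 -0.2 14.1] twist -0.2 yaw -11.4 pos [0.5513 0.2253 0.1561] F [-1.39 -0.29 -1.31] w 0.267 t 15.325 q6 0.46
```

View pics/k2.png

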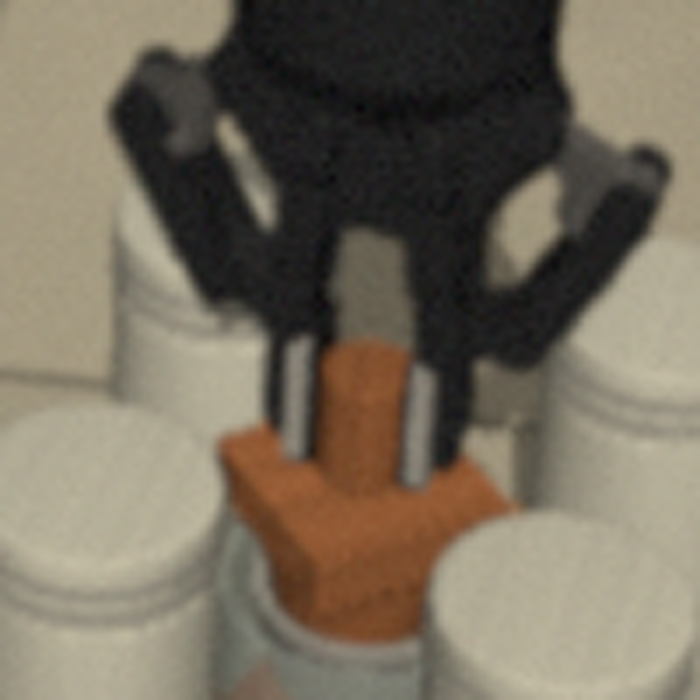

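carry_out(
  commands=[
    {"claw": 0.1, "dp": [-0.3, 0, 3], "twist": 0},
    {"claw": 0.1, "dp": [-0.3, 0, 6], "twist": 0},
    {"claw": 0.1, "dp": [-0.3, 0, 8], "twist": 0},
  ],
)

```text
clock: 15.7
ee_pos: [0.551, 0.2248, 0.1485]
orientation: [0.774, 0.633, -0.0, -0.0]
wrist_force: [-2.0, -0.6, 1.2]
width: 0.259
```

carry_out(
  commands=[
    {"claw": 0.1, "dp": [0, 0, 1.5], "twist": 0},
    {"claw": 0.1, "dp": [0, 0, 3], "twist": 0},
  ],
)

```text
clock: 15.95
ee_pos: [0.5511, 0.2249, 0.1457]
orientation: [0.774, 0.633, -0.0, -0.0]
wrist_force: [-2.7, -1.7, 2.0]
width: 0.259
```

carry_out(
  commands=[
    {"claw": 0.1, "dp": [-0.5, -0.5, 0], "twist": 0},
    {"claw": 0.1, "dp": [-1, -1, 0], "twist": 0},
    {"claw": 0.1, "dp": [-1, -1, 0], "twist": 0},
  ],
)

```text
clock: 16.32
ee_pos: [0.5502, 0.2243, 0.1455]
orientation: [0.774, 0.633, 0.0, -0.0]
wrist_force: [-1.0, -0.2, -1.4]
width: 0.263
```

```bash
python3 look.py k3 side 265 220 100 100 7
```

```text
[0.5502 0.2243 0.1455] yaw -11.4 F [-1.43  0.22 -0.98] M [-0.155  0.307  0.038] w 0.2603 t 16.38
```

View pics/k3.png

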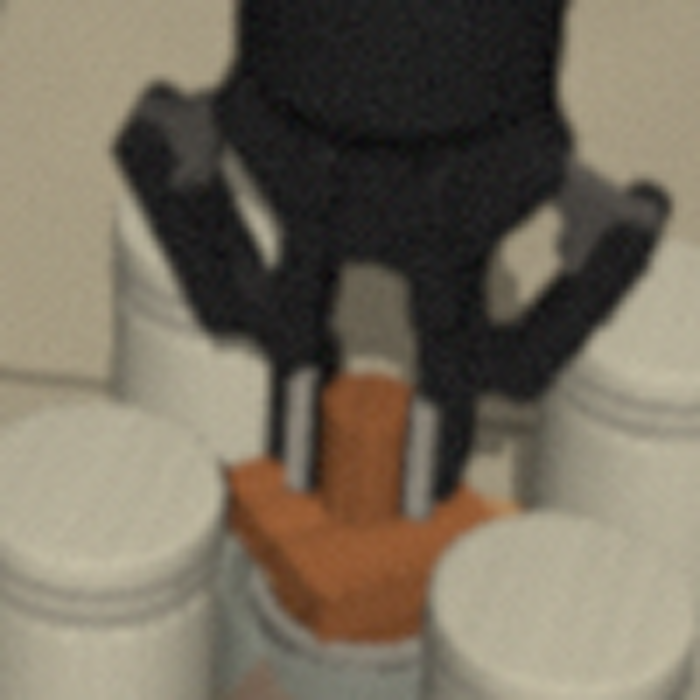

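carry_out(
  commands=[
    {"claw": 0.1, "dp": [0, -0.5, 1], "twist": 0},
    {"claw": 0.1, "dp": [0, -0.5, 2], "twist": 0},
    {"claw": 0.1, "dp": [0, -0.5, 2], "twist": 0},
  ],
)

```text
clock: 16.75
ee_pos: [0.5497, 0.2244, 0.1437]
orientation: [0.774, 0.633, 0.0, 0.0]
wrist_force: [-1.3, -1.4, -0.1]
width: 0.261
```

```bash
python3 go.py .551 .225 .142 -11.2; python3 -c "
from cell import arm;print(arm.read_state()['moment'])"
```

```text
dp [0.9 1.1 1.7] twist -0.2 yaw -11.4 pos [0.5497 0.2244 0.1437] F [-1.26 -1.43 -0.06] w 0.261 t 16.75 q6 0.46
[-0.13540649  0.23139954  0.04451274]
```

carry_out(
  commands=[
    {"claw": 0.1, "dp": [-0.5, -0.3, 0.7], "twist": 0},
    {"claw": 0.1, "dp": [-0.5, -0.3, 1.2], "twist": 0},
    {"claw": 0.1, "dp": [-0.5, -0.3, 1.2], "twist": 0},
  ],
)

```text
clock: 17.12
ee_pos: [0.5494, 0.224, 0.1424]
orientation: [0.774, 0.633, 0.0, 0.0]
wrist_force: [-0.4, -0.3, -1.2]
width: 0.264
```

```bash
python3 go.py .551 .225 .142 -11.2; python3 -c "
from cell import arm;print(arm.read_state()['moment'])"
```

```text
dp [1.3 1.4 0.4] twist -0.2 yaw -11.4 pos [0.5494 0.224  0.1424] F [-0.45 -0.32 -1.21] w 0.264 t 17.125 q6 0.46
[-0.04157348  0.01138545 -0.03126566]
```

Free again (no lateral force). Continue down gently.

carry_out(
  commands=[
    {"claw": 0.1, "dp": [0, 0, 0.5], "twist": 0},
    {"claw": 0.1, "dp": [0, 0, 0.8], "twist": 0},
    {"claw": 0.1, "dp": [0, 0, 0.8], "twist": 0},
  ],
)

```text
clock: 17.5
ee_pos: [0.5493, 0.224, 0.1417]
orientation: [0.774, 0.633, 0.0, -0.0]
wrist_force: [-0.9, -0.4, 0.0]
width: 0.258
```

carry_out(
  commands=[
    {"claw": 0.1, "dp": [0, 0, 0.5], "twist": 0},
    {"claw": 0.1, "dp": [0, 0, 0.5], "twist": 0},
  ],
)

```text
clock: 17.75
ee_pos: [0.5493, 0.224, 0.1414]
orientation: [0.774, 0.633, 0.0, -0.0]
wrist_force: [-1.0, -0.3, 2.8]
width: 0.264
```

carry_out(
  commands=[
    {"claw": 0.1, "dp": [0, 0, 0.5], "twist": 0},
    {"claw": 0.1, "dp": [0, 0, 0.5], "twist": 0},
  ],
)

```text
clock: 18.0
ee_pos: [0.5493, 0.224, 0.1411]
orientation: [0.774, 0.633, 0.0, 0.0]
wrist_force: [-2.7, 0.0, 5.1]
width: 0.263
```

```bash
python3 look.py k4 side 265 220 100 100 7
```

```text
[0.5493 0.224  0.1411] yaw -11.4 F [-1.58 -0.32  5.81] M [-0.084  0.472 -0.016] w 0.2653 t 18.05
```

View pics/k4.png

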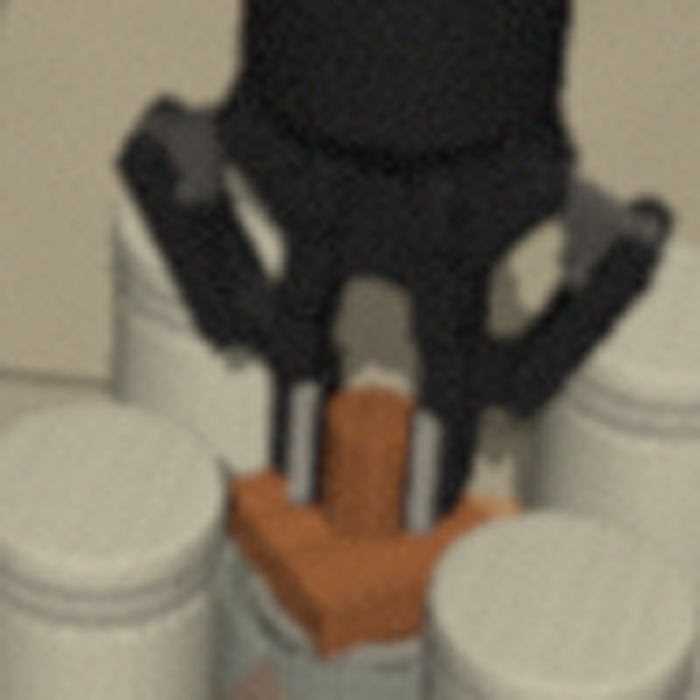

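carry_out(
  commands=[
    {"claw": 0.1, "dp": [0, -0.4, 0.3], "twist": 0},
    {"claw": 0.1, "dp": [0, -0.4, 0.6], "twist": 0},
    {"claw": 0.1, "dp": [0, -0.4, 0.6], "twist": 0},
  ],
)

```text
clock: 18.42
ee_pos: [0.5492, 0.224, 0.1409]
orientation: [0.774, 0.633, 0.001, 0.0]
wrist_force: [-2.5, -1.2, 7.6]
width: 0.259
```

```bash
python3 go.py .551 .225 .142 -11.2; python3 -c "
from cell import arm;print(arm.read_state()['moment'])"
```

```text
dp [ 1.3  1.5 -1.1] twist -0.2 yaw -11.4 pos [0.5492 0.224  0.1409] F [-2.46 -1.24  7.64] w 0.259 t 18.425 q6 0.46
[-0.13362637  0.38794593  0.05071195]
```

carry_out(
  commands=[
    {"claw": 0.1, "dp": [0, -0.2, 0.4], "twist": 0},
    {"claw": 0.1, "dp": [0, -0.2, 0.4], "twist": 0},
    {"claw": 0.1, "dp": [0, -0.2, 0.4], "twist": 0},
  ],
)

```text
clock: 18.8
ee_pos: [0.5492, 0.224, 0.1408]
orientation: [0.774, 0.633, 0.001, 0.0]
wrist_force: [-2.3, -2.0, 10.2]
width: 0.265
```

carry_out(
  commands=[
    {"claw": 0.1, "dp": [0, 0.3, -0.8], "twist": 0},
    {"claw": 0.1, "dp": [0, 0.3, -1.4], "twist": 0},
    {"claw": 0.1, "dp": [0, 0.3, -1.6], "twist": 0},
  ],
)

```text
clock: 19.18
ee_pos: [0.5492, 0.224, 0.141]
orientation: [0.774, 0.633, 0.0, 0.0]
wrist_force: [0.9, -0.2, -0.2]
width: 0.264
```

carry_out(
  commands=[
    {"claw": 0.26, "dp": [0, 0, 0], "twist": 0},
    {"claw": 0.28, "dp": [0, 0, 0], "twist": 0},
    {"claw": 0.3, "dp": [0, 0, 0], "twist": 0},
    {"claw": 0.35, "dp": [0, 0, 0], "twist": 0},
    {"claw": 0.45, "dp": [0, 0, 0], "twist": 0},
  ],
)

```text
clock: 19.8
ee_pos: [0.5489, 0.224, 0.1412]
orientation: [0.774, 0.633, -0.0, -0.0]
wrist_force: [0.4, -0.1, -0.3]
width: 0.449
```

```bash
python3 look.py k5 side 265 220 100 100 7
```

```text
[0.5489 0.224  0.1412] yaw -11.39 F [ 0.43 -0.09 -0.55] M [ 0.044  0.007 -0.024] w 0.45 t 19.85
```

View pics/k5.png

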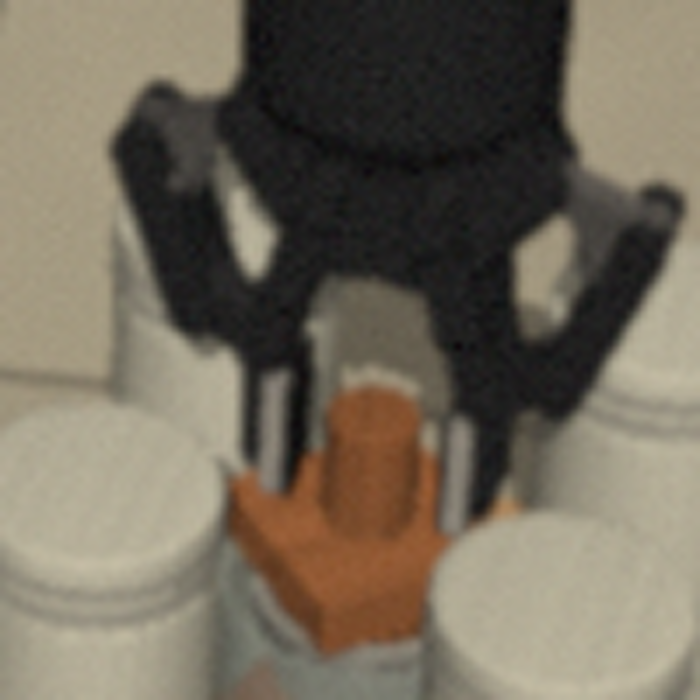

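carry_out(
  commands=[
    {"claw": 0.45, "dp": [0, 0, -20], "twist": 0},
    {"claw": 0.45, "dp": [0, 0, -70], "twist": 0},
    {"claw": 0.45, "dp": [0, 0, -125], "twist": 0},
    {"claw": 0.45, "dp": [-40, 0, -140], "twist": 0},
    {"claw": 0.45, "dp": [-95, 0, -140], "twist": 0},
  ],
)

```text
clock: 20.48
ee_pos: [0.5306, 0.1307, 0.283]
orientation: [0.773, 0.634, 0.002, 0.001]
wrist_force: [0.8, -0.7, -0.1]
width: 0.452
```

carry_out(
  commands=[
    {"claw": 0.45, "dp": [-60, 0, 0], "twist": 0},
    {"claw": 0.45, "dp": [-120, -30, 0], "twist": 0},
    {"claw": 0.45, "dp": [-160, -60, 0], "twist": 0},
    {"claw": 0.45, "dp": [-160, -60, 0], "twist": 0},
    {"claw": 0.45, "dp": [-160, -60, 0], "twist": 0},
  ],
)

```text
clock: 21.1
ee_pos: [0.4402, -0.0141, 0.2816]
orientation: [0.774, 0.633, 0.001, 0.0]
wrist_force: [0.4, -0.4, -0.1]
width: 0.447
```

```bash
python3 look.py l1 top 130 170 120 120 6; python3 up.py l2 side 285 245 60 70 .549 .224 32 .054;  python3 - <<'E'
import cv2,numpy as np
E
python3 -c "
import cv2,numpy as np
r=cv2.imread('pics/l2_raw.png');cv2.imwrite('pics/l3.png',cv2.resize(r[230:340,270:380],None,fx=5,fy=5,interpolation=cv2.INTER_CUBIC))"
```

```text
[ 0.4405 -0.0138  0.2815] yaw -11.38 F [ 0.85 -0.11 -0.1 ] M [ 0.034 -0.04   0.007] w 0.4439 t 21.15
3 [ 0.5496  0.228  28.4214  0.      0.    ] 260.35076904296875
5 [ 0.5488  0.224  33.6778 -1.524   2.892 ] 257.3099670410156
tcp [ 0.4405 -0.0136  0.2813] F [ 0.51  0.8  -0.01] w 0.452 t 21.2
```

View pics/l1.png

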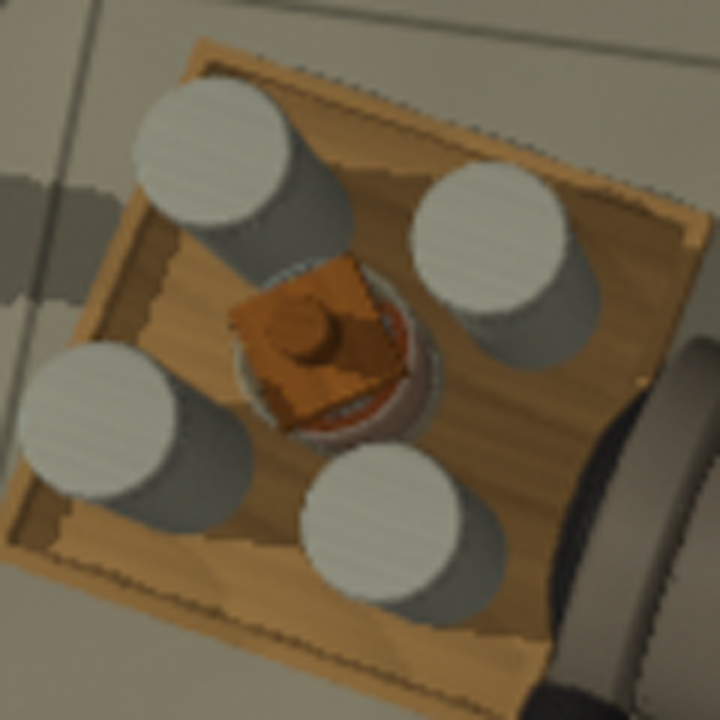

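View pics/l2.png

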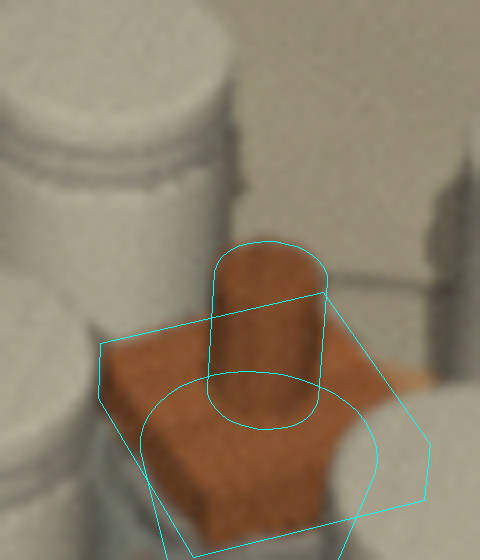

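View pics/l3.png

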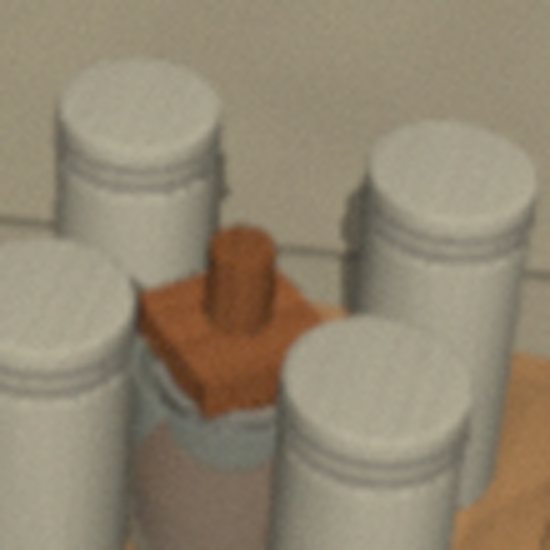

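```bash
cat > ov.py <<'E'
import sys
from fit import *
tag=sys.argv[1];x,y,yaw,tx,ty,z0=[float(v) for v in sys.argv[2:8]]
x0,y0,w,h,s=160,200,50,50,14
img=arm.grab_frame("top") if len(sys.argv)>8 else cv2.imread("pics/top_last.png")[:,:,::-1]
cv2.imwrite("pics/top_last.png",img[:,:,::-1])
v=cv2.resize(img[y0:y0+h,x0:x0+w,::-1],None,fx=s,fy=s,interpolation=cv2.INTER_CUBIC)
v=cv2.convertScaleAbs(v,alpha=1.6)
Rt=R.from_rotvec(np.radians([tx,ty,0])).as_matrix()@R.from_euler("z",yaw,degrees=True).as_matrix()
mid=np.array([x,y,z0+.03])
T=lambda P:(P-[0,0,.03])@Rt.T+mid
q=np.array([[-27,-27],[27,-27],[27,27],[-27,27]])/1e3
for zz,c in((.044,(255,0,255)),(.060,(255,255,0))):
    uv=(proj("top",T(np.c_[q,[zz]*4]))-[x0,y0]+.5)*s-.5;cv2.polylines(v,[uv.round().astype(np.int32)],True,c,1)
for zz,c in((.092,(0,255,0)),(.060,(0,255,255))):
    uv=(proj("top",T(ring(12,zz*1e3)/1e3))-[x0,y0]+.5)*s-.5;cv2.polylines(v,[uv.round().astype(np.int32)],True,c,1)
a=ring(37,92)/1e3
uv=(proj("top",a+[x,y,0])-[x0,y0]+.5)*s-.5;cv2.polylines(v,[uv.round().astype(np.int32)],True,(255,255,255),1)
cv2.imwrite(f"pics/{tag}.png",v[:600])
E
python3 ov.py n1 .5493 .224 33 0 0 .054 1
```

```text
(no output)
```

View pics/n1.png

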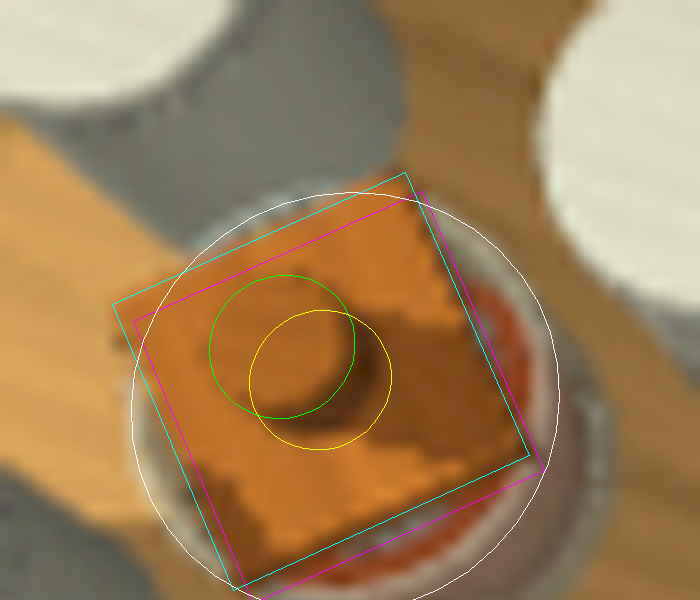

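Run:
```python
from fit import *
img=cv2.imread("pics/l2_raw.png");x0,y0,w,h,s=285,245,50,70,8;o=[]
for x,y,z in((.5493,.224,.054),(.5493,.224,.0525)):
    v=cv2.resize(img[y0:y0+h,x0:x0+w],None,fx=s,fy=s,interpolation=cv2.INTER_CUBIC)
    Rt=R.from_euler("z",33,degrees=True).as_matrix()
    for P in PARTS[1:]+[ring(37,92-z*1e3)/1e3]:
        uv=(proj("side",P@Rt.T+[x,y,z])-[x0,y0]+.5)*s-.5;cv2.polylines(v,[cv2.convexHull(uv.round().astype(np.int32))],True,(255,255,0),1)
    o.append(v)
cv2.imwrite("pics/n2.png",np.hstack(o))
# jar motion: side before/after, region jar body
a=cv2.imread("pics/side0.png");b=img
q=lambda i:cv2.resize(i[300:350,285:335],None,fx=8,fy=8,interpolation=cv2.INTER_CUBIC)
cv2.imwrite("pics/n3.png",np.hstack([q(a),q(b)]))
A=cv2.cvtColor(a,cv2.COLOR_BGR2GRAY)[310:350,290:330].astype(np.float32);B=cv2.cvtColor(b,cv2.COLOR_BGR2GRAY)[310:350,290:330].astype(np.float32)
print(np.abs(A-B).mean())
```

```text
4.9725
```

View pics/n2.png

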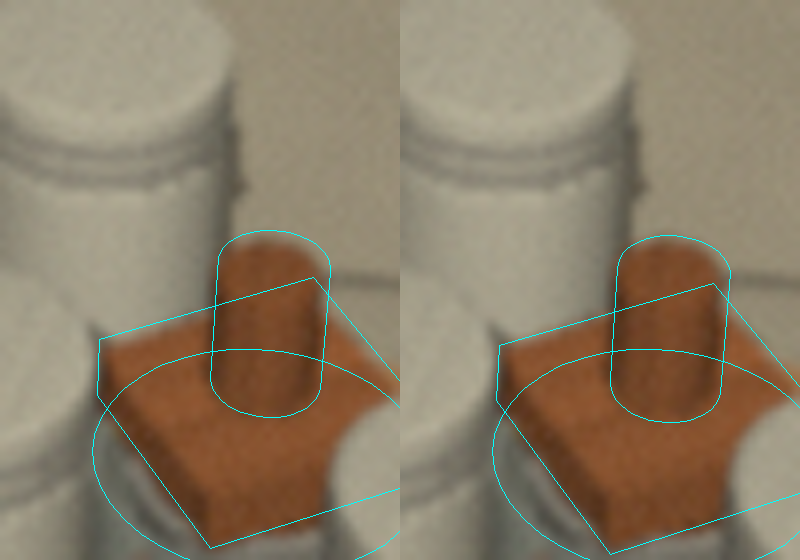

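View pics/n3.png

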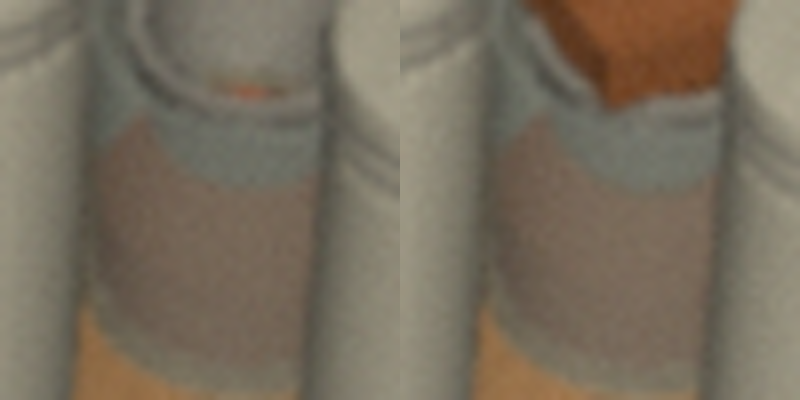

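```bash
python3 -c "
from cell import arm
s=arm.read_state();print(s['clock'],s['wrist_force'],s['qd'].round(4));print(arm.sign_off())"
```

```text
21.25 [ 0.23863422  0.29266723 -0.11267062] [ 0.0029  0.0034  0.0033 -0.002   0.     -0.0002]
the job is handed in; nothing more can be done
None
```

The job is done and handed in at 21 s of the 67 s allowed. The stopper sits in the jar and the robot is clear of everything.

- **Standing it up:** I gripped the knob of the stopper nearest the base lightly and swung it up around the edge of its foot. I then let go and backed off. Both cameras showed it standing upright.
- **Seating it:** I took it again by the knob and lowered it straight down between the tins. I nudged it sideways whenever the wrist sensor showed a side force. At the end of the push the sensor read 10.2 N, about 11 N with the stopper's weight added. I eased the push to about zero before opening the fingers.

**Last checks:**
- **Fit:** The top picture matched an upright, centred stopper to within about 1°. The side picture also agreed by eye.
- **Depth:** The side picture fits best with the foot about 1 to 1.5 mm deeper than the stated seating depth. That is within the calibration error.
- **Poor fit:** The automatic fit of the seated stopper in the side picture was unreliable because a tin hides part of it. It gave tilts of up to about 3°, so I judged by the overlays.
- **Jar and tins:** All are standing. No tin looked moved in the top picture, though I compared only one position closely. The jar moved by less than a pixel or so (1–2 mm at most). It felt up to about 3 N of side force before I corrected the position.

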